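# Empty the grinding-media bins and heft them to be sure

## Task

Starting with the blue bin and then the orange one, tip the bin's grinding cylinders out over the tray of its own colour, then hold the bin level and still in the air for a second to judge by its weight whether any cylinder is left inside; if so, tip and heft it again until it is empty. Stand both empty bins upright on the black mat, with every steel cylinder lying in the blue tray and every ceramic one in the orange tray, then press on the yellow batch card and slide it flat along the bench into the white outline, square with it, to mark the job done; leave the cup and timer alone.

Things in the scene. Friction and masses are not known exactly. Their poses are not given: they have to be found in the camera images.
- bin_blue_mid (a point): Middle of the blue scoop bin (loose, plastic, 150 g empty): 120 mm long (its x), 58 wide (its y), 45 high; this point is the centre of that box, 22.5 mm above the underside; z is the bin's up. Both long side walls are flat, 3 mm thick, full height and length: grip across the 58 mm. The +x end is closed; an opaque hood covers the top from the middle to that end; contents lie on the 4 mm floor under it.
- bin_blue_lip (a point): Middle of the pouring lip at the -x end of the blue bin, 60 mm from its middle and 26 mm above its underside. There is no end wall here: the floor rises to this lip as a 28 degree ramp, 40 mm long. Tipped spout-down by less than about 60 degrees, some or all cylinders may stay inside; even at 75 to 85 degrees they can wedge, so it may take a second or third tip.
- tray_blue: The blue open tray, fixed for the job: 210 mm (its x) by 170 mm (its y) by 45 mm high, walls and floor 5 mm; origin at the centre of its underside. It stands left or right.
- steel0_mid (a point): Centre of a bright steel grinding cylinder, 22 mm diameter and 24 mm long, 57 to 86 g, axis along its z; starts standing in the blue bin. Each bin starts with two to four; absent ones read None.
- steel1_mid (a point): Centre of a bright steel grinding cylinder, 22 mm diameter and 24 mm long, 57 to 86 g, axis along its z; starts standing in the blue bin. Each bin starts with two to four; absent ones read None.
- steel2_mid (a point): Centre of a bright steel grinding cylinder, 22 mm diameter and 24 mm long, 57 to 86 g, axis along its z; starts standing in the blue bin. Each bin starts with two to four; absent ones read None.
- steel3_mid (a point): Centre of a bright steel grinding cylinder, 22 mm diameter and 24 mm long, 57 to 86 g, axis along its z; starts standing in the blue bin. Each bin starts with two to four; absent ones read None.
- bin_orange_mid (a point): Middle of the orange scoop bin (loose, plastic, 150 g empty): 120 mm long (its x), 58 wide (its y), 45 high; this point is the centre of that box, 22.5 mm above the underside; z is the bin's up. Both long side walls are flat, 3 mm thick, full height and length: grip across the 58 mm. The +x end is closed; an opaque hood covers the top from the middle to that end; contents lie on the 4 mm floor under it.
- bin_orange_lip (a point): Middle of the pouring lip at the -x end of the orange bin, 60 mm from its middle and 26 mm above its underside. There is no end wall here: the floor rises to this lip as a 28 degree ramp, 40 mm long. Tipped spout-down by less than about 60 degrees, some or all cylinders may stay inside; even at 75 to 85 degrees they can wedge, so it may take a second or third tip.
- tray_orange: The orange open tray, fixed for the job: 210 mm (its x) by 170 mm (its y) by 45 mm high, walls and floor 5 mm; origin at the centre of its underside. It stands left or right.
- ceramic0_mid (a point): Centre of a white ceramic grinding cylinder, 22 mm diameter and 24 mm long, 45 to 68 g, axis along its z; starts standing in the orange bin. Each bin starts with two to four; absent ones read None.
- ceramic1_mid (a point): Centre of a white ceramic grinding cylinder, 22 mm diameter and 24 mm long, 45 to 68 g, axis along its z; starts standing in the orange bin. Each bin starts with two to four; absent ones read None.
- ceramic2_mid (a point): Centre of a white ceramic grinding cylinder, 22 mm diameter and 24 mm long, 45 to 68 g, axis along its z; starts standing in the orange bin. Each bin starts with two to four; absent ones read None.
- ceramic3_mid (a point): Centre of a white ceramic grinding cylinder, 22 mm diameter and 24 mm long, 45 to 68 g, axis along its z; starts standing in the orange bin. Each bin starts with two to four; absent ones read None.
- mat: Black rubber mat lying fixed on the bench, 160 mm (its x) by 260 mm (its y), 4 mm thick; origin at the centre of its underside.
- card: Yellow plastic batch card (loose, 50 g, slick underside, too thin to pick up), lying flat on the bench between the trays: 70 mm (its x) by 60 mm (its y), 3 mm thick, a black bar across its +x end; origin at the centre of its underside.
- outline: White outline painted on the bench, nearer the robot than the card, its inside 80 mm (its x) by 70 mm (its y); origin at its centre.
- beaker: Bystander: white cup, 64 mm diameter, 75 mm high, origin at the centre of its underside.
- timer: Bystander: white bench timer, 60 x 60 x 22 mm, origin at the centre of its underside.
Things that resemble listed ones, but are neither listed nor needed, are in the scene too. Of the things that look like the part that bears bin_blue_mid, the largest one is meant. Several things look just like the part that bears bin_orange_mid: the one meant starts farthest to the robot's right.

How it is judged:
On the way, in this order (a step that is already met when the one before it is completed fails the run):
1. the blue bin is tipped over the blue tray (more than 46 degrees) (angle between bin_blue_mid's own z axis and vertical above 0.8 rad and x of bin_blue_mid in the frame of tray_blue between -0.15 and 0.15 m and y of bin_blue_mid in the frame of tray_blue between -0.12 and 0.12 m), for 0.2 s.
2. the blue bin, empty, is held level (within 17 degrees) and still, its middle more than 70 mm above the bench, for 0.5 s (angle between bin_blue_mid's own z axis and vertical below 0.3 rad and height (world z) of bin_blue_mid above 0.07 m and linear speed of bin_blue below 0.04 m/s and contact force between the fingers and bin_blue above 1 N and distance between each of steel0_mid, steel1_mid, steel2_mid, steel3_mid and bin_blue_mid above 0.08 m), for 0.5 s.
3. the orange bin is tipped over the orange tray (more than 46 degrees) (angle between bin_orange_mid's own z axis and vertical above 0.8 rad and x of bin_orange_mid in the frame of tray_orange between -0.15 and 0.15 m and y of bin_orange_mid in the frame of tray_orange between -0.12 and 0.12 m), for 0.2 s.
4. the orange bin, empty, is held level (within 17 degrees) and still, its middle more than 70 mm above the bench, for 0.5 s (angle between bin_orange_mid's own z axis and vertical below 0.3 rad and height (world z) of bin_orange_mid above 0.07 m and linear speed of bin_orange below 0.04 m/s and contact force between the fingers and bin_orange above 1 N and distance between each of ceramic0_mid, ceramic1_mid, ceramic2_mid, ceramic3_mid and bin_orange_mid above 0.08 m), for 0.5 s.
5. the card is slid into the outline (horizontal distance between card and outline below 0.014 m and angle between the x axis of card and the x axis of outline, either way round below 0.2 rad and linear speed of card below 0.02 m/s and height (world z) of card below 0.008 m), for 0.2 s.
At the end, for the whole second after the job is handed in: Every steel cylinder is inside the blue tray, every ceramic one inside the orange tray; both bins stand upright (within 6 degrees) and still, their middles over the mat; the card lies flat in the outline (centres within 14 mm, turned by less than 11 degrees) (all of step 5 and x of bin_blue_mid in the frame of mat between -0.075 and 0.075 m and y of bin_blue_mid in the frame of mat between -0.125 and 0.125 m and height (world z) of each of bin_blue_mid, bin_orange_mid below 0.035 m and angle between each of bin_blue_mid, bin_orange_mid's own z axis and vertical below 0.1 rad and linear speed of each of bin_blue, bin_orange below 0.02 m/s and x of steel0_mid in the frame of tray_blue between -0.1 and 0.1 m and y of steel0_mid in the frame of tray_blue between -0.08 and 0.08 m and z of each of steel0_mid, steel1_mid, steel2_mid, steel3_mid in the frame of tray_blue below 0.045 m and x of steel1_mid in the frame of tray_blue between -0.1 and 0.1 m and y of steel1_mid in the frame of tray_blue between -0.08 and 0.08 m and x of steel2_mid in the frame of tray_blue between -0.1 and 0.1 m and y of steel2_mid in the frame of tray_blue between -0.08 and 0.08 m and x of steel3_mid in the frame of tray_blue between -0.1 and 0.1 m and y of steel3_mid in the frame of tray_blue between -0.08 and 0.08 m and x of bin_orange_mid in the frame of mat between -0.075 and 0.075 m and y of bin_orange_mid in the frame of mat between -0.125 and 0.125 m and x of ceramic0_mid in the frame of tray_orange between -0.1 and 0.1 m and y of ceramic0_mid in the frame of tray_orange between -0.08 and 0.08 m and z of each of ceramic0_mid, ceramic1_mid, ceramic2_mid, ceramic3_mid in the frame of tray_orange below 0.045 m and x of ceramic1_mid in the frame of tray_orange between -0.1 and 0.1 m and y of ceramic1_mid in the frame of tray_orange between -0.08 and 0.08 m and x of ceramic2_mid in the frame of tray_orange between -0.1 and 0.1 m and y of ceramic2_mid in the frame of tray_orange between -0.08 and 0.08 m and x of ceramic3_mid in the frame of tray_orange between -0.1 and 0.1 m and y of ceramic3_mid in the frame of tray_orange between -0.08 and 0.08 m); the robot touches nothing.
It fails at once if the cup is knocked away (30 mm) or over (distance of beaker from where it was at the start of the episode above 0.03 m or angle between beaker's own z axis and vertical above 0.5 rad).
It fails at once if the timer is knocked away (30 mm) or over (distance of timer from where it was at the start of the episode above 0.03 m or angle between timer's own z axis and vertical above 0.5 rad).
It fails at once if the card is lifted off the bench instead of slid (15 mm) (height (world z) of card above 0.015 m).
Of steel0, steel1, steel2, steel3 only 2 to 4 are there at a start; the rules pass over those that are not, and their reading is None.
Of ceramic0, ceramic1, ceramic2, ceramic3 only 2 to 4 are there at a start; the rules pass over those that are not, and their reading is None.
At some moment in a run one of bin_blue, bin_orange, card may be knocked a few centimetres aside while the robot is not near it.
It also fails if it takes over 210 s, if anything falls off the work surface, if the arm or the gripper's body presses on something with over 40 N, if the wrist force passes 120 N, or if a joint passes its speed limit or range.

## Robot

A 6-joint arm with a two-finger parallel gripper is mounted at the origin on the work surface. World frame = base frame: x ahead of the robot, y to its left, z up, the work surface at z = 0. Lengths are in m, angles in rad, forces in N, time in s.
With the tool pointing down it reaches from about 0.375 to 0.975 m from the base axis. Payload 3.8 kg.
Tool frame: the origin (TCP) lies midway between the tips of the shut fingers; the grasp point (between the pads) lies 19 mm behind it; z points along the fingers, y is the line along which they close (so a half turn about z gives the same grasp; the last joint's range is limited). The gripper opens to 85 mm and grips with 20 to 120 N. Pads are 22 mm wide; open, the fingers measure 114 mm over their backs; the gripper's body (76 mm by 85 mm) begins 54 mm behind the grasp point. The pads swing forward as they close: fully open they stand 13 mm farther back than shut.
Start: joints at [1.168, 0.264, 1.604, -0, 1.274, -0.037], TCP at [0.241, 0.63, 0.209] pointing down, gripper open.
Joint ranges: [-2.63, 2.63], [-0.94, 2.18], [0.31, 2.57], [-1.31, 4.45], [0, 2.66], [-2.55, 2.55]. Speed limits (rad/s): [2.57, 2.57, 3.14, 3.14, 3.14, 3.14].

## Interface

Orientations are given as a rotation vector (axis times angle).
In Python, from workcell import read_state, vision, ticket gives the robot as it stands. The module is installed in compiled form; this text tells all that it offers.
- The arm moves only by the tool jog_arm, never from a script. Its arguments are lists of equal length, an entry for each row: "turn": the turn, a rotation vector about the tool's x, y, z in rad, a list of three; "delta_pos": the shift along the tool's x, y, z in m, a list of three; "gripper": the finger opening in m, from 0 to 0.0854. In form: {"turn": [[rx, ry, rz], ...], "delta_pos": [[dx, dy, dz], ...], "gripper": [gripper, ...]}. A call has 1 to 20 rows; each row shifts and turns the commanded pose from where the row before left it, along the tool's axes as they then stand; what a row does not reach is not made up. A row lasts 1/12 s, in which the tool goes at most 41.7 mm and 7.16 degrees, less where a joint would pass 70% of its speed; a pose out of reach is approached as far as the arm can. A call with a gripper value outside its range is refused whole. The fingers move at their own pace and stop on an object; "grip_force" is the grip in N (left out, the last holds). Time passes only in rows, so rows that do not move let the fingers close. It gives the time, the measured TCP pose, the force, the opening and the grip force at its end, in the units of the state.
- read_state(): the state, without advancing time (a new reading comes with each control period).
- vision.read_camera(name): name is "scene" or "top"; returns the picture (480x640x3 uint8, red, green, blue); there is no depth.
- vision.calibration(name): a dict with "vfov" (degrees; the focal length in pixels is half the picture's height over the tangent of half this angle, whatever the lens; pixels are square), "cx", "cy" (the principal point, pixels), "dist" ([k1, k2, p1, p2, k3] as OpenCV has them; the pictures are not rectified), "R" (3x3) and "t" (3): a world point X has camera coordinates R X + t. Camera axes: x right, y down, z forward; pixel columns grow to the right and rows downward; lengths in m; the calibration is good to about 2 mm. A picture is of the moment at which its call begins. calibration takes no time and is no camera call.
- ticket.finish_job(): hands the job in; it is judged then, once.
The state is a dict: "time": time; "q": joint angles; "joint_vel": joint speeds; "joint_torque": joint torques, N m; "tool_pos": TCP position; "tcp_rot": TCP orientation; "wrist_force": force on the tool from outside, world axes, zero at the start; "torque": the same for the moment, N m; "width": opening from 0.0 (shut) to 1.0 (fully open); "grip_force": force on a finger pad.
Only numpy, scipy, OpenCV 4.12 (cv2) and the standard library are available. Lean on these libraries where they do the work, as an engineer would, in place of code of your own. Each camera call takes 0.05 s, during which the arm holds its last target. There are 200 camera calls.

## Working session

There is one attempt and no reset: what is moved stays moved. The work goes in short steps, Python scripts to look and compute and a tool call to move; the robot and the scene stay as the last step left them, time stands still between calls to the robot, and variables do not carry over. Pictures are saved under pics/ and viewed, at most 14 in all, crops included, and the job is handed in when it is done.

Besides the shell and the picture viewer there is one more tool, called after ">>>" as name(argument=value, ...) on one line, values as JSON. jog_arm: Moves the arm, as the interface text tells. Its arguments: {"type":"object","properties":{"turn":{"type":"array","items":{"type":"array","items":{"type":"number"}}},"delta_pos":{"type":"array","items":{"type":"array","items":{"type":"number"}}},"gripper":{"type":"array","items":{"type":"number"}},"grip_force":{"type":"number"}},"required":["turn","delta_pos","gripper"]}

```bash
mkdir -p pics; cat > h.py <<'E'
import cv2, numpy as np
from workcell import read_state, vision
from scipy.spatial.transform import Rotation as R
def shot(n,f=None):
    im=vision.read_camera(n)
    if f: cv2.imwrite('pics/'+f,im[:,:,::-1])
    return im
def cal(n):
    c=vision.calibration(n); f=240/np.tan(np.radians(c['vfov'])/2)
    K=np.array([[f,0,c['cx']],[0,f,c['cy']],[0,0,1]]); return K,np.array(c['dist'],float),np.array(c['R']),np.array(c['t'])
def ray(n,px,z):
    K,d,Rm,t=cal(n); u=cv2.undistortPoints(np.array(px,float).reshape(-1,1,2),K,d).reshape(-1,2)
    dr=np.c_[u,np.ones(len(u))]@Rm; o=-Rm.T@t
    s=(z-o[2])/dr[:,2]; return o+s[:,None]*dr
def proj(n,X):
    K,d,Rm,t=cal(n); return cv2.projectPoints(np.array(X,float).reshape(-1,1,3),cv2.Rodrigues(Rm)[0],t,K,d)[0].reshape(-1,2)
def st():
    s=read_state(); print('t',round(s['time'],2),'p',np.round(s['tool_pos'],4),'R',np.round(R.from_rotvec(s['tcp_rot']).as_matrix(),3).tolist(),'q',np.round(s['q'],2),'F',np.round(s['wrist_force'],2),'M',np.round(s['torque'],2),'w',round(s['width'],3),'g',s['grip_force']); return s
E
python3 - <<'E'
from h import *
st()
for n in('scene','top'):
    shot(n,n+'0.png'); K,d,Rm,t=cal(n); print(n,np.round(-Rm.T@t,3),np.round(Rm,2).tolist(),K[0,0],d)
E
```

```text
t 0.0 p [0.2411 0.6296 0.2072] R [[-0.934, 0.358, -0.001], [0.358, 0.934, -0.002], [0.0, -0.002, -1.0]] q [ 1.17  0.26  1.61 -0.    1.27 -0.04] F [ 0.29 -0.46  0.26] M [ 0.04 -0.02  0.  ] w 1.002 g 0.0
scene [0.811 0.5   0.924] [[-0.83, 0.56, -0.01], [0.47, 0.67, -0.58], [-0.32, -0.48, -0.82]] 518.4809858807473 [-0.14202947  0.          0.          0.          0.        ]
top [0.366 0.005 1.029] [[-0.03, -1.0, 0.02], [-1.0, 0.03, -0.09], [0.09, -0.02, -1.0]] 462.26453299609676 [-0.01498086  0.          0.          0.          0.        ]
```

View pics/scene0.png

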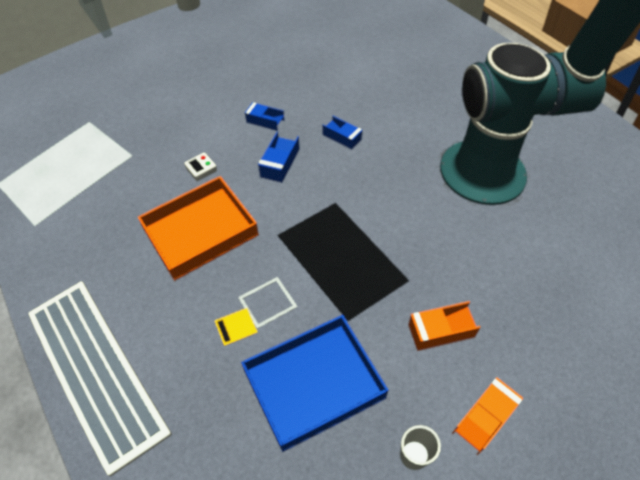

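View pics/top0.png

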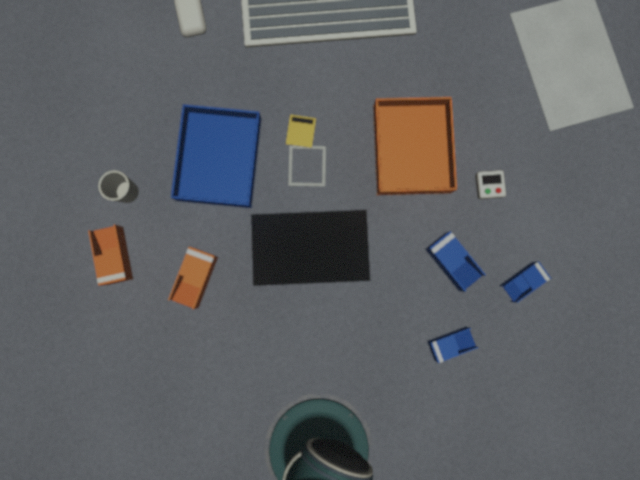

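The scene image shows one orange and one blue tray. In the top picture the blue bin candidates are at (455,262), (526,281) and (452,345), and I take the largest, (455,262). The orange candidates are (193,278) and (108,255), and (193,278) is farther to the robot's right (−y, image right). I'll confirm with an enlarged crop and measure.

```bash
cat > m.py <<'E'
from h import *
def quads(im,lo,hi,amin=60):
    hsv=cv2.cvtColor(im,cv2.COLOR_RGB2HSV); m=cv2.inRange(hsv,lo,hi); m=cv2.morphologyEx(m,cv2.MORPH_CLOSE,np.ones((3,3)))
    out=[]
    for c in cv2.findContours(m,cv2.RETR_EXTERNAL,cv2.CHAIN_APPROX_NONE)[0]:
        if cv2.contourArea(c)>amin: out.append((c,cv2.boxPoints(cv2.minAreaRect(c))))
    return out
BLUE=((105,120,40),(125,255,255)); OR=((5,150,60),(18,255,255)); YE=((22,120,100),(35,255,255)); BK=((0,0,0),(180,255,28))
E
python3 - <<'E'
from m import *
im=shot('top'); sc=shot('scene')
a=cv2.resize(im[225:370,395:560],None,fx=3,fy=3,interpolation=2); b=cv2.resize(im[215:320,80:225],None,fx=3,fy=3,interpolation=2)
c=cv2.resize(sc[90:190,235:370],None,fx=3,fy=3,interpolation=2); d=cv2.resize(sc[290:460,400:530],None,fx=2,fy=2,interpolation=2)
C=np.zeros((790,1000,3),np.uint8)
def put(x,y,p): C[y:y+p.shape[0],x:x+p.shape[1]]=p
put(0,0,a);put(500,0,b);put(0,440,c);put(500,440,d); cv2.imwrite('pics/c1.png',cv2.resize(C,(750,592))[:,:,::-1])
def rep(nm,rng,z):
    for c,q in quads(im,*rng):
        P=ray('top',q,z)[:,:2]; e=P[1]-P[0]; g=P[2]-P[1]
        print(nm,'px',np.round(q.mean(0)),'ctr',np.round(P.mean(0),4),'len',np.round([np.hypot(*e),np.hypot(*g)],3),'ang',np.round(np.degrees([np.arctan2(e[1],e[0]),np.arctan2(g[1],g[0])]),1))
rep('blue',BLUE,.045);rep('or',OR,.045);rep('card',YE,.003);rep('blk',BK,.004)
hsv=cv2.cvtColor(im,cv2.COLOR_RGB2HSV); w=cv2.inRange(hsv,(0,0,110),(180,70,255))
for c in cv2.findContours(w,cv2.RETR_LIST,cv2.CHAIN_APPROX_NONE)[0]:
    r=cv2.minAreaRect(c)
    if cv2.contourArea(c)>25: 
        q=cv2.boxPoints(r);P=ray('top',q,0.0)[:,:2];e=P[1]-P[0];g=P[2]-P[1];print('white',np.round(r[0]),np.round(P.mean(0),4),np.round([np.hypot(*e),np.hypot(*g)],3),np.round(np.degrees(np.arctan2(e[1],e[0])),1))
E
```

```text
blue px [456. 343.] ctr [ 0.2211 -0.2956] len [0.074 0.047] ang [ -71.4 -161.7]
blue px [523. 283.] ctr [ 0.3428 -0.4474] len [0.083 0.048] ang [ -58.3 -148.4]
blue px [458. 264.] ctr [ 0.387  -0.3087] len [0.064 0.102] ang [ -54.2 -144.4]
blue px [215. 155.] ctr [0.6389 0.2056] len [0.213 0.175] ang [ -6.  -97.8]
or px [191. 281.] ctr [0.3673 0.2593] len [0.097 0.06 ] ang [ -21.2 -112.3]
or px [109. 251.] ctr [0.4372 0.4335] len [0.068 0.1  ] ang [ -80.8 -169. ]
or px [415. 145.] ctr [ 0.6508 -0.2294] len [0.173 0.213] ang [-88.9 178.8]
card px [300. 131.] ctr [0.7012 0.021 ] len [0.064 0.057] ang [ -9.2 -99.8]
blk px [328. 443.] ctr [ 0.0125 -0.0214] len [0.088 0.179] ang [ -9.5 -99.7]
blk px [310. 248.] ctr [0.4348 0.0063] len [0.249 0.148] ang [ -88.8 -179.5]
white [342. 469.] [-0.0435 -0.0482] [0.011 0.108] -22.6
white [290. 466.] [-0.032   0.0619] [0.063 0.009] -35.6
white [437. 352.] [ 0.1965 -0.2661] [0.014 0.05 ] -70.7
white [110. 279.] [0.3775 0.4508] [0.064 0.026] -91.6
white [543. 272.] [ 0.3659 -0.5147] [0.022 0.051] -66.0
white [199. 254.] [0.4278 0.2522] [0.018 0.065] -19.7
white [443. 242.] [ 0.4391 -0.2918] [0.064 0.02 ] -59.1
white [498. 190.] [ 0.5536 -0.4248] [0.013 0.013] -47.5
white [491. 179.] [ 0.5794 -0.4104] [0.023 0.046] -3.7
white [111. 184.] [0.5903 0.4497] [0.06 0.05] -25.7
white [492. 183.] [ 0.5697 -0.4113] [0.063 0.065] -85.6
white [113. 185.] [0.5886 0.4458] [0.07  0.072] -64.1
white [307. 165.] [0.6224 0.008 ] [0.079 0.068] -1.4
white [306. 162.] [0.6285 0.0113] [0.094 0.114] -91.4
white [330.  29.] [ 0.9465 -0.0545] [0.375 0.024] -86.5
white [329.  17.] [ 0.9749 -0.0535] [0.374 0.024] -86.5
white [571.  60.] [ 0.8618 -0.6215] [0.222 0.317] -71.6
white [328.  22.] [ 0.9625 -0.051 ] [0.416 0.112] -91.1
white [190.  15.] [0.9867 0.2728] [0.06  0.092] -78.4
```

View pics/c1.png

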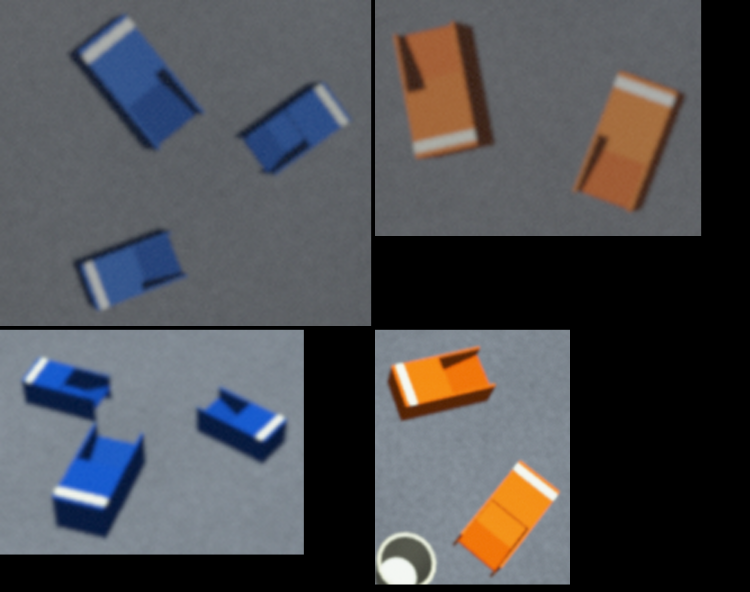

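The crops show that the white strip marks the closed (+x) end of each bin and the spout is opposite. Blue top-left, (455,262), is clearly the largest. The two orange bins look identical, and the one at (193,278) is the rightmost. Next I measure the bin poses from the strip and top outline.

```bash
cat >> m.py <<'E'
def binpose(cam,im,px,rng,r=48,z=.045,vlo=(85,120)):
    """top outline (bright colour + strip) near px -> mid xy, heading deg, lengths"""
    hsv=cv2.cvtColor(im,cv2.COLOR_RGB2HSV); lo=list(rng[0]); lo[2]=vlo[0]
    m=cv2.inRange(hsv,tuple(lo),rng[1]); w=cv2.inRange(hsv,(0,0,vlo[1]),(180,90,255))
    k=np.zeros_like(m); cv2.circle(k,tuple(map(int,px)),r,255,-1); m&=k; w&=k
    def big(x): return max(cv2.findContours(x,cv2.RETR_EXTERNAL,cv2.CHAIN_APPROX_NONE)[0],key=cv2.contourArea)
    s=big(w); b=big(cv2.morphologyEx(m|w,cv2.MORPH_CLOSE,np.ones((3,3))))
    F=lambda c:ray(cam,c.reshape(-1,2),z)[:,:2].astype(np.float32)
    rs=cv2.minAreaRect(F(s)); rb=cv2.minAreaRect(F(b)); q=cv2.boxPoints(rb); e=q[1]-q[0]; g=q[2]-q[1]
    L=e if np.hypot(*e)>np.hypot(*g) else g; a=L/np.hypot(*L); sc=np.array(rs[0]); c=np.array(rb[0])
    if a@(sc-c)<0:a=-a
    h=np.degrees(np.arctan2(a[1],a[0])); e=q[1]-q[0]
    print(cam,'rect',np.round(c,4),'heading',round(h,1),'size',np.round(rb[1],3),'strip',np.round(sc,4),np.round(rs[1],3),'mid from strip',np.round(sc-a*.052,4))
    return c,h
E
python3 - <<'E'
from m import *
im=shot('top'); hsv=cv2.cvtColor(im,cv2.COLOR_RGB2HSV)
print(hsv[240:285:8,430:482:8,2]); print(hsv[250:306:8,172:214:8,2])
sc=shot('scene'); h2=cv2.cvtColor(sc,cv2.COLOR_RGB2HSV); print(h2[140:180:6,262:300:6,2]); print(h2[305:345:6,412:478:8,2])
for v in (65,85): binpose('top',im,(455,262),BLUE,vlo=(v,110))
for v in (110,140): binpose('top',im,(193,278),OR,vlo=(v,110))
E
```

```text
[[105  98 173 141 104 104 105]
 [106 166 141 141 139 103 103]
 [ 84 138 141 140 138 116 103]
 [102  63 142 141 128  84 109]
 [102 103  55 121 119 119  87]
 [105 104 102  66 120 120 105]]
[[106 105 163 157 101 102]
 [104 102 165 166 169 153]
 [103 127 165 166 165  71]
 [102 143 166 166 165  88]
 [102  96 165 166 112 102]
 [129 159 161 161  73 106]
 [116 159 160 155  98 103]]
[[148 148  83 199 196 179  94]
 [146 170  93 199 200 184  75]
 [149 208 207 207 207  64 117]
 [200 208 206 207 175  62 145]
 [199 231 239 224  63 122 150]
 [ 63  64  69 104  61 146 145]
 [ 70  64  64  64 131 144 146]]
[[145 147 144 144 152 204 147 112 144]
 [148 180 239 245 129  92 232 235 144]
 [213 245 245 245 243 241 241 241 146]
 [ 98 247 245 245 245 241 241 240 143]
 [ 84 244 245 245 245 241 241 228 129]
 [ 97 243 245 245 225 106  86  86 114]
 [142 136  95  86  85  90 111 147 144]]
top rect [ 0.3945 -0.3074] heading 36.3 size [0.121 0.064] strip [ 0.4369 -0.2808] [0.03  0.064] mid from strip [ 0.395  -0.3116]
top rect [ 0.3949 -0.308 ] heading 36.4 size [0.121 0.062] strip [ 0.4369 -0.2808] [0.03  0.064] mid from strip [ 0.3951 -0.3116]
top rect [0.3765 0.2606] heading -21.2 size [0.063 0.123] strip [0.3925 0.2781] [0.059 0.128] mid from strip [0.3441 0.2968]
top rect [0.377  0.2611] heading -21.9 size [0.063 0.123] strip [0.3925 0.2781] [0.059 0.128] mid from strip [0.3443 0.2974]
```

>>> jog_arm(turn=[[0,0,0.119],[0,0,0.119],[0,0,0.119],[0,0,0.119],[0,0,0.119],[0,0,0.119],[0,0,0.119],[0,0,0.119],[0,0,0.119],[0,0,0.119],[0,0,0.119],[0,0,0.119],[0,0,0.119],[0,0,0.119],[0,0,0.119],[0,0,0.119],[0,0,0.119],[0,0,0.119]], delta_pos=[[0,0,0],[0,0,0],[0,0,0],[0,0,0],[0,0,0],[0,0,0],[0,0,0],[0,0,0],[0,0,0],[0,0,0],[0,0,0],[0,0,0],[0,0,0],[0,0,0],[0,0,0],[0,0,0],[0,0,0],[0,0,0]], gripper=[0.085,0.085,0.085,0.085,0.085,0.085,0.085,0.085,0.085,0.085,0.085,0.085,0.085,0.085,0.085,0.085,0.085,0.085])

```text
time: 1.8
tool_pos: [0.2414, 0.6303, 0.2085]
tcp_rot: [2.988, 0.97, -0.0]
wrist_force: [0.2, 0.2, -0.4]
width: 0.997
grip_force: 0.0
```

>>> jog_arm(turn=[[0,0,0],[0,0,0],[0,0,0],[0,0,0],[0,0,0],[0,0,0],[0,0,0],[0,0,0],[0,0,0],[0,0,0],[0,0,0],[0,0,0],[0,0,0],[0,0,0]], delta_pos=[[-0.0033,0.0357,0.004],[-0.0033,0.0357,0.004],[-0.0033,0.0357,0.004],[-0.0033,0.0357,0.004],[-0.0033,0.0357,0.004],[-0.0033,0.0357,0.004],[-0.0033,0.0357,0.004],[-0.0033,0.0357,0.004],[-0.0033,0.0357,0.004],[-0.0033,0.0357,0.004],[-0.0033,0.0357,0.004],[-0.0033,0.0357,0.004],[-0.0033,0.0357,0.004],[-0.0033,0.0357,0.004]], gripper=[0.085,0.085,0.085,0.085,0.085,0.085,0.085,0.085,0.085,0.085,0.085,0.085,0.085,0.085])

```text
time: 2.97
tool_pos: [0.5009, 0.1986, 0.1527]
tcp_rot: [-2.985, -0.979, -0.001]
wrist_force: [0.3, 1.0, 0.2]
width: 1.0
grip_force: 0.0
```

>>> jog_arm(turn=[[0,0,0],[0,0,0],[0,0,0],[0,0,0],[0,0,0],[0,0,0],[0,0,0],[0,0,0],[0,0,0],[0,0,0],[0,0,0],[0,0,0],[0,0,0],[0,0,0],[0,0,0]], delta_pos=[[-0.0276,0.0248,0],[-0.0276,0.0248,0],[-0.0276,0.0248,0],[-0.0276,0.0248,0],[-0.0276,0.0248,0],[-0.0276,0.0248,0],[-0.0276,0.0248,0],[-0.0276,0.0248,0],[-0.0276,0.0248,0],[-0.0276,0.0248,0],[-0.0276,0.0248,0],[-0.0276,0.0248,0],[-0.0276,0.0248,0],[-0.0276,0.0248,0],[0,0,0]], gripper=[0.085,0.085,0.085,0.085,0.085,0.085,0.085,0.085,0.085,0.085,0.085,0.085,0.085,0.085,0.085])

```text
time: 4.22
tool_pos: [0.3935, -0.3144, 0.1533]
tcp_rot: [2.983, 0.971, -0.001]
wrist_force: [-0.2, 0.5, 0.5]
width: 0.992
grip_force: 0.0
```

```bash
python3 - <<'E'
from m import *
st(); sc=shot('scene','s1.png')
p=proj('scene',[[.395,-.309,.045]])[0]; print(p)
for v in (180,165): binpose('scene',sc,p,BLUE,r=45,vlo=(v,205))
E
```

```text
t 4.22 p [ 0.3935 -0.3144  0.1533] R [[0.809, 0.588, 0.001], [0.588, -0.809, -0.004], [-0.002, 0.004, -1.0]] q [-0.72 -0.02  2.03 -0.    1.13  0.22] F [-0.21  0.48  0.52] M [ 0.01  0.01 -0.01] w 0.992 g 0.0
[277.25111595 150.13745821]
scene rect [ 0.3984 -0.3053] heading 36.7 size [0.097 0.056] strip [ 0.4321 -0.2805] [0.013 0.055] mid from strip [ 0.3904 -0.3116]
scene rect [ 0.3984 -0.3048] heading 36.8 size [0.103 0.058] strip [ 0.4321 -0.2805] [0.013 0.055] mid from strip [ 0.3905 -0.3116]
```

View pics/s1.png

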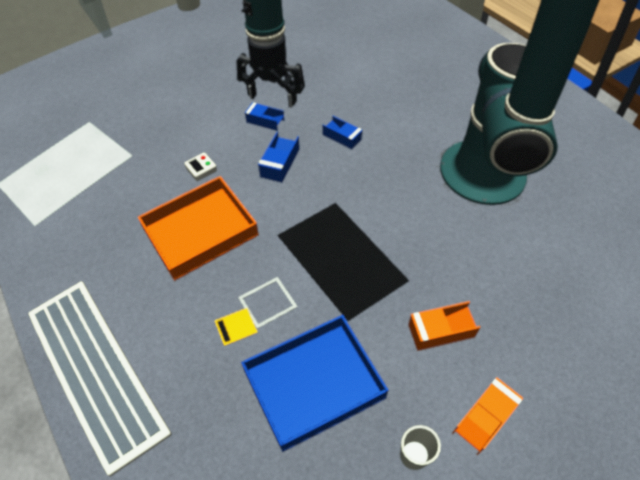

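The gripper hovers above the blue bin at (280,157), with both small decoys clear of it. Descending.

>>> jog_arm(turn=[[0,0,0],[0,0,0],[0,0,0],[0,0,0],[0,0,0],[0,0,0],[0,0,0],[0,0,0]], delta_pos=[[0.004,-0.004,0],[0,0,0.023],[0,0,0.023],[0,0,0.023],[0,0,0.023],[0,0,0.023],[0,0,0.026],[0,0,0]], gripper=[0.085,0.085,0.085,0.085,0.085,0.085,0.085,0.085])

```text
time: 4.93
tool_pos: [0.392, -0.2975, 0.0069]
tcp_rot: [-2.976, -0.98, 0.008]
wrist_force: [-1.0, 0.2, 0.1]
width: 0.997
grip_force: 0.0
```

>>> jog_arm(turn=[[0,0,0],[0,0,0],[0,0,0],[0,0,0],[0,0,0],[0,0,0],[0,0,0],[0,0,0]], delta_pos=[[0,0,0],[0,0,0],[0,0,0],[0,0,0],[0,0,0],[0,0,0],[0,0,0],[0,0,0]], gripper=[0.05,0.05,0.05,0.05,0.05,0.05,0.05,0.05], grip_force=50)

```text
time: 5.6
tool_pos: [0.3976, -0.3039, 0.0143]
tcp_rot: [2.982, 0.977, 0.005]
wrist_force: [2.2, 2.6, 6.9]
width: 0.652
grip_force: 53.6
```

>>> jog_arm(turn=[[0,0,0],[0,0,0],[0,0,0],[0,0,0],[0,0,0],[0,0,0],[0,0,0],[0,0,0],[0,0,0],[0,0,0]], delta_pos=[[0,0,-0.015],[0,0,-0.025],[0,0,-0.025],[0,0,-0.025],[0,0,-0.025],[0,0,-0.025],[0,0,0],[0,0,0],[0,0,0],[0,0,0]], gripper=[0.05,0.05,0.05,0.05,0.05,0.05,0.05,0.05,0.05,0.05])

```text
time: 6.43
tool_pos: [0.3938, -0.3015, 0.1493]
tcp_rot: [-2.982, -0.978, 0.003]
wrist_force: [-0.7, 0.2, -4.2]
width: 0.653
grip_force: 54.2
```

```bash
cat >> h.py <<'E'
def weigh(n=8):
    F=[]
    for i in range(n):
        vision.read_camera('top'); s=read_state(); F.append(list(s['wrist_force'])+list(s['torque']))
    F=np.array(F); print('weigh',np.round(F.mean(0),3),'sd',np.round(F.std(0),2))
E
python3 - <<'E'
from h import *
st(); weigh(); s=st(); print(np.round(s['q'],4).tolist())
E
```

```text
t 6.43 p [ 0.3938 -0.3015  0.1493] R [[0.806, 0.592, -0.003], [0.592, -0.806, 0.003], [-0.001, -0.004, -1.0]] q [-0.7  -0.03  2.04 -0.    1.13  0.23] F [-0.66  0.17 -4.22] M [-0.01  0.1   0.03] w 0.653 g 54.205103516578674
weigh [ 4.200e-02  4.140e-01 -3.628e+00 -3.300e-02  5.200e-02 -3.000e-03] sd [0.29 0.47 0.55 0.02 0.04 0.02]
t 6.83 p [ 0.3952 -0.3027  0.1512] R [[0.806, 0.592, -0.001], [0.592, -0.806, 0.0], [-0.0, -0.001, -1.0]] q [-0.7  -0.03  2.04 -0.    1.13  0.23] F [-0.33  0.01 -3.54] M [-0.04  0.03 -0.02] w 0.651 g 54.21186804771423
[-0.7036, -0.0283, 2.0382, -0.0001, 1.1323, 0.2334]
```

>>> jog_arm(turn=[[0,0,-0.093],[0,0,-0.093],[0,0,-0.093],[0,0,-0.093],[0,0,-0.093],[0,0,-0.093],[0,0,-0.093],[0,0,-0.093],[0,0,-0.093],[0,0,-0.093],[0,0,-0.093],[0,0,-0.093]], delta_pos=[[0,0,0],[0,0,0],[0,0,0],[0,0,0],[0,0,0],[0,0,0],[0,0,0],[0,0,0],[0,0,0],[0,0,0],[0,0,0],[0,0,0]], gripper=[0.05,0.05,0.05,0.05,0.05,0.05,0.05,0.05,0.05,0.05,0.05,0.05])

```text
time: 7.83
tool_pos: [0.3954, -0.3028, 0.1516]
tcp_rot: [2.008, 2.416, 0.0]
wrist_force: [0.0, -1.1, -3.3]
width: 0.653
grip_force: 54.2
```

>>> jog_arm(turn=[[0,0,0],[0,0,0],[0,0,0],[0,0,0],[0,0,0],[0,0,0],[0,0,0],[0,0,0],[0,0,0],[0,0,0],[0,0,0],[0,0,0],[0,0,0],[0,0,0],[0,0,0],[0,0,0],[0,0,0],[0,0,0],[0,0,0],[0,0,0]], delta_pos=[[0.0261,0.0188,0.0012],[0.0261,0.0188,0.0012],[0.0261,0.0188,0.0012],[0.0261,0.0188,0.0012],[0.0261,0.0188,0.0012],[0.0261,0.0188,0.0012],[0.0261,0.0188,0.0012],[0.0261,0.0188,0.0012],[0.0261,0.0188,0.0012],[0.0261,0.0188,0.0012],[0.0261,0.0188,0.0012],[0.0261,0.0188,0.0012],[0.0261,0.0188,0.0012],[0.0261,0.0188,0.0012],[0.0261,0.0188,0.0012],[0.0261,0.0188,0.0012],[0.0261,0.0188,0.0012],[0.0261,0.0188,0.0012],[0,0,0],[0,0,0]], gripper=[0.05,0.05,0.05,0.05,0.05,0.05,0.05,0.05,0.05,0.05,0.05,0.05,0.05,0.05,0.05,0.05,0.05,0.05,0.05,0.05])

```text
time: 9.5
tool_pos: [0.645, 0.2216, 0.1292]
tcp_rot: [-2.011, -2.414, 0.001]
wrist_force: [-0.6, -0.9, -3.7]
width: 0.648
grip_force: 54.5
```

>>> jog_arm(turn=[[0,0.1,0],[0,0.1,0],[0,0.1,0],[0,0.1,0]], delta_pos=[[0,0,0],[0,0,0],[0,0,0],[0,0,0]], gripper=[0.05,0.05,0.05,0.05])

```text
time: 9.83
tool_pos: [0.645, 0.2189, 0.1311]
tcp_rot: [-1.801, -2.157, -0.371]
wrist_force: [0.7, -0.1, -3.9]
width: 0.652
grip_force: 54.5
```

```bash
python3 - <<'E'
from h import *
st()
E
```

```text
t 9.83 p [0.645  0.2189 0.1311] R [[-0.165, 0.984, -0.067], [0.905, 0.178, 0.387], [0.393, 0.003, -0.92]] q [ 0.08  0.34  1.71  0.44  1.17 -0.29] F [ 0.74 -0.14 -3.91] M [-0.48 -0.05  0.04] w 0.652 g 54.482858777046204
```

>>> jog_arm(turn=[[0,0.1,0],[0,0.1,0],[0,0.1,0],[0,0.1,0],[0,0.1,0],[0,0.1,0],[0,0.1,0],[0,0.1,0],[0,0.1,0],[0,0.1,0],[0,0.03,0],[0,0,0],[0,0,0],[0,0,0],[0,0,0],[0,0,0],[0,0,0],[0,0,0],[0,0,0],[0,0,0]], delta_pos=[[0,0,0],[0,0,0],[0,0,0],[0,0,0],[0,0,0],[0,0,0],[0,0,0],[0,0,0],[0,0,0],[0,0,0],[0,0,0],[0,0,0],[0,0,0],[0,0,0],[0,0,0],[0,0,0],[0,0,0],[0,0,0],[0,0,0],[0,0,0]], gripper=[0.05,0.05,0.05,0.05,0.05,0.05,0.05,0.05,0.05,0.05,0.05,0.05,0.05,0.05,0.05,0.05,0.05,0.05,0.05,0.05])

```text
time: 11.5
tool_pos: [0.6446, 0.2199, 0.1302]
tcp_rot: [-1.169, -1.4, -1.015]
wrist_force: [-0.3, -0.2, -2.4]
width: 0.653
grip_force: 56.6
```

```bash
python3 - <<'E'
from h import *
s=st(); shot('scene','s2.png'); weigh(6)
E
```

```text
t 11.5 p [0.6446 0.2199 0.1302] R [[-0.025, 0.984, -0.176], [0.138, 0.178, 0.974], [0.99, 0.0, -0.141]] q [-0.23  0.78  1.66  1.16  1.72 -0.93] F [-0.29 -0.15 -2.35] M [-0.73 -0.15  0.05] w 0.653 g 56.55245661735535
weigh [-0.154 -0.515 -1.58  -0.741 -0.153 -0.007] sd [0.28 0.53 0.33 0.03 0.03 0.02]
```

View pics/s2.png

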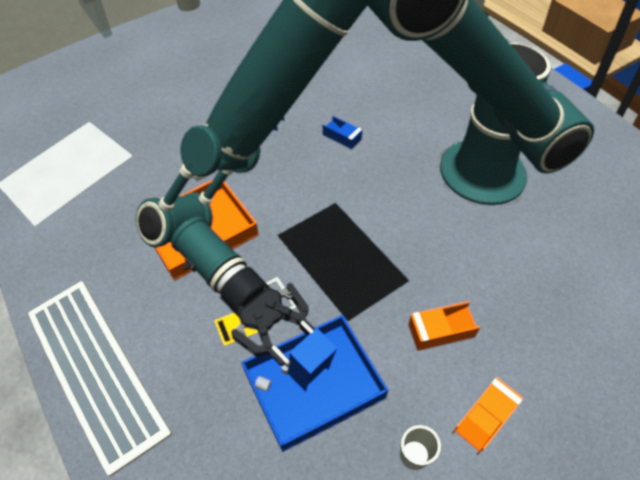

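One cylinder is visible in the blue tray at (262,383), and the weight has dropped to about 1.6 N. I'll level the bin and heft it.

>>> jog_arm(turn=[[0,-0.1,0],[0,-0.1,0],[0,-0.1,0],[0,-0.1,0],[0,-0.1,0],[0,-0.1,0],[0,-0.1,0],[0,-0.1,0],[0,-0.1,0],[0,-0.1,0],[0,-0.1,0],[0,-0.1,0],[0,-0.1,0],[0,-0.1,0],[0,-0.03,0],[0,0,0],[0,0,0],[0,0,0],[0,0,0]], delta_pos=[[0,0,0],[0,0,0],[0,0,0],[0,0,0],[0,0,0],[0,0,0],[0,0,0],[0,0,0],[0,0,0],[0,0,0],[0,0,0],[0,0,0],[0,0,0],[0,0,0],[0,0,0],[0,0,-0.02],[0,0,-0.02],[0,0,0],[0,0,0]], gripper=[0.05,0.05,0.05,0.05,0.05,0.05,0.05,0.05,0.05,0.05,0.05,0.05,0.05,0.05,0.05,0.05,0.05,0.05,0.05])

```text
time: 13.43
tool_pos: [0.6453, 0.2203, 0.1714]
tcp_rot: [2.014, 2.41, 0.004]
wrist_force: [0.6, -0.2, -2.5]
width: 0.651
grip_force: 56.4
```

```bash
python3 - <<'E'
from h import *
st(); weigh(22); shot('scene','s3.png'); im=shot('top'); cv2.imwrite('pics/t3.png',cv2.resize(im[90:220,90:330],None,fx=3,fy=3)[:,:,::-1])
E
```

```text
t 13.43 p [0.6453 0.2203 0.1714] R [[-0.178, 0.984, 0.002], [0.984, 0.178, 0.001], [0.001, 0.002, -1.0]] q [0.29 0.3  1.63 0.   1.21 0.11] F [ 0.6  -0.2  -2.45] M [-0.02  0.03 -0.03] w 0.651 g 56.41417980194092
weigh [-5.90e-02  1.90e-02 -1.63e+00 -1.10e-02  1.00e-03 -8.00e-03] sd [0.43 0.58 0.6  0.03 0.03 0.02]
```

View pics/s3.png

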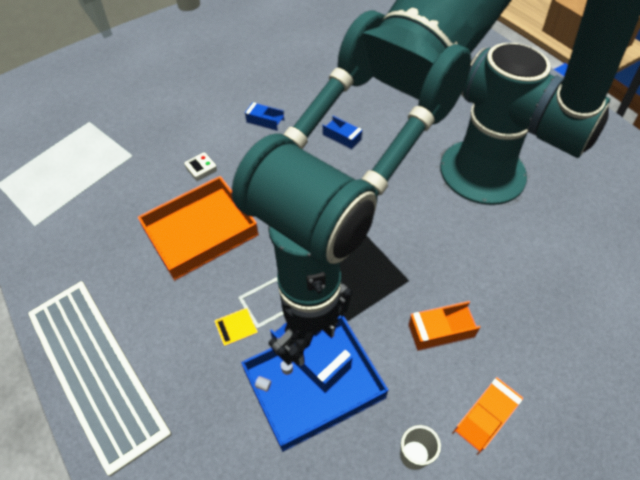

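The heft gives 1.63 ± 0.13 N. Empty is 1.47 N and one cylinder left would read at least 2.03 N, so it reads as empty. Two cylinders show at (262,383) and (286,366); I'll recheck once the view is clear. Placing the blue bin on the mat.

>>> jog_arm(turn=[[0,0,0.09],[0,0,0.088],[0,0,0],[0,0,0],[0,0,0],[0,0,0],[0,0,0],[0,0,0],[0,0,0],[0,0,0],[0,0,0],[0,0,0],[0,0,0]], delta_pos=[[0,0,0],[0,0,0],[-0.0164,-0.0233,0],[-0.0164,-0.0233,0],[-0.0164,-0.0233,0],[-0.0164,-0.0233,0],[-0.0164,-0.0233,0],[-0.0164,-0.0233,0],[-0.0164,-0.0233,0],[-0.0164,-0.0233,0],[-0.0164,-0.0233,0],[0,0,0],[0,0,0]], gripper=[0.05,0.05,0.05,0.05,0.05,0.05,0.05,0.05,0.05,0.05,0.05,0.05,0.05])

```text
time: 15.72
tool_pos: [0.4344, 0.0714, 0.1702]
tcp_rot: [2.221, 2.221, 0.001]
wrist_force: [0.3, -0.1, -1.9]
width: 0.655
grip_force: 56.4
```

>>> jog_arm(turn=[[0,0,0],[0,0,0],[0,0,0],[0,0,0],[0,0,0],[0,0,0],[0,0,0],[0,0,0],[0,0,0],[0,0,0],[0,0,0]], delta_pos=[[0,0,0.022],[0,0,0.022],[0,0,0.022],[0,0,0.022],[0,0,0.022],[0,0,0.022],[0,0,0.012],[0,0,0.006],[0,0,0.003],[0,0,0],[0,0,0]], gripper=[0.05,0.05,0.05,0.05,0.05,0.05,0.05,0.05,0.05,0.05,0.05])

```text
time: 16.63
tool_pos: [0.4351, 0.0724, 0.0185]
tcp_rot: [-2.219, -2.222, 0.003]
wrist_force: [-8.1, -1.0, 11.5]
width: 0.648
grip_force: 58.1
```

>>> jog_arm(turn=[[0,0,0],[0,0,0],[0,0,0],[0,0,0],[0,0,0],[0,0,0],[0,0,0],[0,0,0],[0,0,0],[0,0,0],[0,0,0]], delta_pos=[[0,0,0],[0,0,0],[0,0,0],[0,0,0],[0,0,0],[0,0,-0.02],[0,0,-0.03],[0,0,-0.03],[0,0,-0.03],[0,0,-0.03],[0,0,-0.03]], gripper=[0.085,0.085,0.085,0.085,0.085,0.085,0.085,0.085,0.085,0.085,0.085])

```text
time: 17.55
tool_pos: [0.4349, 0.072, 0.1884]
tcp_rot: [2.22, 2.222, 0.0]
wrist_force: [0.5, 0.5, -0.1]
width: 0.995
grip_force: 0.0
```

```bash
python3 - <<'E'
from m import *
st(); sc=shot('scene','s4.png')
p=proj('scene',[[.377,.261,.045]])[0]; print(p)
for v in (180,225): binpose('scene',sc,p,((5,150,60),(22,255,255)),r=48,vlo=(v,205))
E
```

```text
t 17.55 p [0.4349 0.072  0.1884] R [[-0.001, 1.0, 0.0], [1.0, 0.001, 0.0], [0.0, 0.0, -1.0]] q [ 0.11 -0.18  2.1   0.    1.22  0.11] F [ 0.5   0.53 -0.08] M [-0.03 -0.04  0.  ] w 0.995 g 0.0
[443.64074133 321.47815549]
scene rect [0.3742 0.2603] heading -21.8 size [0.06  0.119] strip [0.4188 0.2418] [0.059 0.011] mid from strip [0.3705 0.2611]
scene rect [0.3758 0.2589] heading -21.7 size [0.059 0.112] strip [0.4188 0.2418] [0.059 0.011] mid from strip [0.3705 0.261 ]
```

View pics/s4.png

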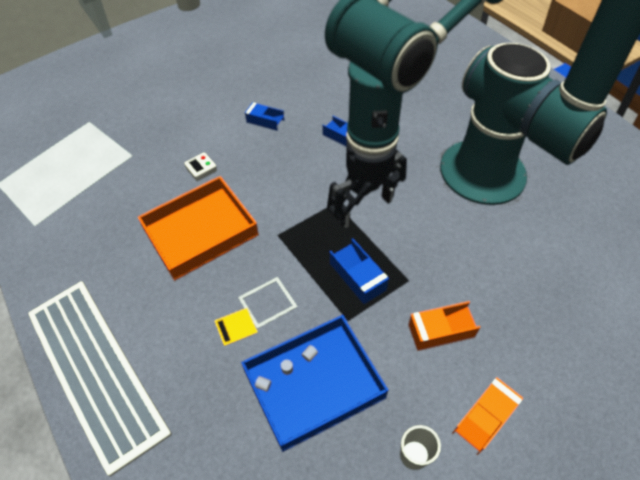

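All three steel cylinders lie in the blue tray at (262,383), (286,366) and (309,352), and the blue bin stands on the mat at (358,268). Next is the orange bin, unmoved at (445,325).

>>> jog_arm(turn=[[0,0,0],[0,0,0],[0,0,0],[0,0,0],[0,0,0],[0,0,0],[0,0,0],[0,0,-0.0993],[0,0,-0.0993],[0,0,-0.0993],[0,0,-0.0993],[0,0,-0.0993],[0,0,-0.0993],[0,0,-0.0993],[0,0,-0.0993],[0,0,-0.0993],[0,0,-0.0993],[0,0,-0.0993],[0,0,-0.0993],[0,0,0]], delta_pos=[[0.0268,-0.0086,0.0054],[0.0268,-0.0086,0.0054],[0.0268,-0.0086,0.0054],[0.0268,-0.0086,0.0054],[0.0268,-0.0086,0.0054],[0.0268,-0.0086,0.0054],[0.0268,-0.0086,0.0054],[0,0,0],[0,0,0],[0,0,0],[0,0,0],[0,0,0],[0,0,0],[0,0,0],[0,0,0],[0,0,0],[0,0,0],[0,0,0],[0,0,0],[0,0,0]], gripper=[0.085,0.085,0.085,0.085,0.085,0.085,0.085,0.085,0.085,0.085,0.085,0.085,0.085,0.085,0.085,0.085,0.085,0.085,0.085,0.085])

```text
time: 19.27
tool_pos: [0.3747, 0.2595, 0.1489]
tcp_rot: [-0.587, -3.086, 0.0]
wrist_force: [0.4, -0.2, 0.1]
width: 0.993
grip_force: 0.0
```

```bash
python3 - <<'E'
from m import *
st(); sc=shot('scene')
binpose('scene',sc,(444,321),((5,150,60),(22,255,255)),r=48,vlo=(200,205))
E
```

```text
t 19.27 p [0.3747 0.2595 0.1489] R [[-0.93, 0.367, -0.0], [0.367, 0.93, -0.0], [0.0, -0.0, -1.0]] q [ 0.55 -0.11  2.12  0.    1.13 -0.64] F [ 0.36 -0.18  0.11] M [ 0.02 -0.03 -0.03] w 0.993 g 0.0
scene rect [0.3746 0.2598] heading -21.7 size [0.059 0.116] strip [0.4187 0.2418] [0.059 0.011] mid from strip [0.3704 0.261 ]
```

>>> jog_arm(turn=[[0,0,0],[0,0,0],[0,0,0],[0,0,0],[0,0,0],[0,0,0],[0,0,0],[0,0,0]], delta_pos=[[0,0,0.023],[0,0,0.023],[0,0,0.023],[0,0,0.023],[0,0,0.023],[0,0,0.021],[0,0,0],[0,0,0]], gripper=[0.085,0.085,0.085,0.085,0.085,0.085,0.085,0.085])

```text
time: 19.98
tool_pos: [0.3735, 0.2587, 0.0121]
tcp_rot: [-0.593, -3.083, 0.004]
wrist_force: [-0.1, -0.1, -0.1]
width: 0.998
grip_force: 0.0
```

>>> jog_arm(turn=[[0,0,0],[0,0,0],[0,0,0],[0,0,0],[0,0,0],[0,0,0],[0,0,0],[0,0,0]], delta_pos=[[0,0,0],[0,0,0],[0,0,0],[0,0,0],[0,0,0],[0,0,0],[0,0,0],[0,0,0]], gripper=[0.05,0.05,0.05,0.05,0.05,0.05,0.05,0.05], grip_force=50)

```text
time: 20.65
tool_pos: [0.3762, 0.2603, 0.0156]
tcp_rot: [0.591, 3.083, 0.003]
wrist_force: [-0.9, -1.4, 7.1]
width: 0.645
grip_force: 51.4
```

>>> jog_arm(turn=[[0,0,0],[0,0,0],[0,0,0],[0,0,0],[0,0,0],[0,0,0],[0,0,0],[0,0,0],[0,0,0],[0,0,0]], delta_pos=[[0,0,-0.015],[0,0,-0.025],[0,0,-0.025],[0,0,-0.025],[0,0,-0.025],[0,0,-0.025],[0,0,0],[0,0,0],[0,0,0],[0,0,0]], gripper=[0.05,0.05,0.05,0.05,0.05,0.05,0.05,0.05,0.05,0.05])

```text
time: 21.48
tool_pos: [0.3732, 0.2586, 0.1512]
tcp_rot: [-0.59, -3.083, 0.004]
wrist_force: [-0.4, -0.6, -2.7]
width: 0.643
grip_force: 53.9
```

```bash
python3 - <<'E'
from m import *
st(); weigh(12)
im=shot('top')
for c,q in quads(im,*OR):
    P=ray('top',q,.045); print(np.round(q.mean(0)),np.round(P[:,:2],3).tolist())
E
```

```text
t 21.48 p [0.3732 0.2586 0.1512] R [[-0.929, 0.369, -0.003], [0.369, 0.929, -0.002], [0.002, -0.003, -1.0]] q [ 0.55 -0.11  2.12  0.    1.14 -0.64] F [-0.35 -0.6  -2.69] M [ 0.03  0.05 -0.07] w 0.643 g 53.93199563026428
weigh [-3.200e-02  2.200e-02 -3.659e+00  2.100e-02  6.000e-02  2.000e-03] sd [0.43 0.37 0.49 0.04 0.03 0.03]
[167. 299.] [[0.324, 0.349], [0.366, 0.333], [0.341, 0.271], [0.299, 0.287]]
[179. 265.] [[0.397, 0.324], [0.432, 0.312], [0.406, 0.245], [0.372, 0.258]]
[415. 145.] [[0.755, -0.144], [0.76, -0.316], [0.546, -0.313], [0.542, -0.144]]
```

```bash
cat > kin.py <<'E'
from h import *
from scipy.optimize import least_squares
D=[([1.168,.264,1.604,0,1.274,-.037],[.241,.63,.209]),([-.72,-.02,2.03,0,1.13,.22],[.3935,-.3144,.1533]),([-.7036,-.0283,2.0382,0,1.1323,.2334],[.3952,-.3027,.1512]),
([.08,.34,1.71,.44,1.17,-.29],[.645,.2189,.1311]),([-.23,.78,1.66,1.16,1.72,-.93],[.6446,.2199,.1302]),([.29,.3,1.63,0,1.21,.11],[.6453,.2203,.1714]),([.11,-.18,2.1,0,1.22,.11],[.4349,.072,.1884]),([.55,-.11,2.12,0,1.13,-.64],[.3747,.2595,.1489])]
def fk(q,k):
    d1,a1,a2,a3,e,d6,yo=k; Z=lambda a:R.from_euler('z',a); Y=lambda a:R.from_euler('y',a)
    r=Z(q[0]); p=np.array([a1,yo,d1])+Y(q[1]).apply([0,0,a2])+Y(q[1]+q[2]).apply([e,0,a3])
    w=Y(q[1]+q[2])*Z(q[3])*Y(q[4]); p=p+w.apply([0,0,d6]); return r.apply(p),r*w*Z(q[5]+np.pi/2)
k=least_squares(lambda k:np.ravel([fk(q,k)[0]-p for q,p in D]),[.3,0,.4,.4,0,.25,.025]).x
LO=np.array([-2.63,-.94,.31,-1.31,0,-2.55]);HI=np.array([2.63,2.18,2.57,4.45,2.66,2.55])
def ik(p,Rt,q0):
    def f(q):
        a,b=fk(q,k); return np.r_[(a-p)*5,(b.inv()*Rt).as_rotvec()]
    s=least_squares(f,np.clip(q0,LO+1e-3,HI-1e-3),bounds=(LO,HI)); return s.x,np.abs(s.fun).max()
E
python3 - <<'E'
from kin import *
print('k',np.round(k,3),'res',np.round([np.abs(fk(q,k)[0]-p).max() for q,p in D],3))
a,b=fk(D[4][0],k); print(np.round(b.as_matrix(),2).tolist())
for yaw in (30,15,0,-15,45,60,75):   # tool x yaw when level; bin heading = yaw+180
  for zz in (.13,.17):
    q=np.array([-.3,.3,1.65,0,1.2,0]); t=[]
    base=R.from_euler('z',np.radians(yaw))*R.from_euler('x',np.pi)
    for th in range(0,86,5):
        q,e=ik(np.array([.64,-.235,zz]),base*R.from_euler('y',-np.radians(th)),q)
        if e>.02: break
    print(yaw,zz,th,round(e,3),np.round(q,2))
E
```

```text
k [0.251 0.001 0.513 0.566 0.002 0.37  0.025] res [0.001 0.002 0.    0.003 0.001 0.002 0.002 0.001]
[[-0.03, 0.98, -0.18], [0.14, 0.18, 0.97], [0.99, -0.0, -0.14]]
30 0.13 85 0.0 [-0.08  1.17  0.93 -0.85  2.3   0.86]
30 0.17 85 0.0 [-0.08  1.12  0.94 -0.88  2.32  0.82]
15 0.13 85 0.0 [-0.16  1.28  0.72 -0.73  2.48  0.91]
15 0.17 85 0.0 [-0.16  1.23  0.74 -0.76  2.5   0.88]
0 0.13 85 0.0 [-0.25  1.37  0.55 -0.55  2.64  1.05]
0 0.17 85 0.006 [-0.25  1.31  0.58 -0.58  2.66  1.02]
-15 0.13 85 0.063 [-0.34  1.35  0.55 -0.2   2.66  1.38]
-15 0.17 80 0.032 [-0.34  1.28  0.55 -0.19  2.66  1.39]
45 0.13 85 0.0 [ 0.    1.06  1.15 -0.96  2.11  0.85]
45 0.17 85 0.0 [ 0.    1.01  1.16 -0.98  2.13  0.81]
60 0.13 85 0.0 [ 0.07  0.95  1.38 -1.07  1.93  0.87]
60 0.17 85 0.0 [ 0.07  0.89  1.39 -1.09  1.95  0.83]
75 0.13 85 0.0 [ 0.13  0.84  1.6  -1.21  1.75  0.92]
75 0.17 85 0.0 [ 0.13  0.78  1.61 -1.22  1.77  0.87]
```

>>> jog_arm(turn=[[0,0,0.101],[0,0,0.101],[0,0,0.101],[0,0,0.101],[0,0,0.101],[0,0,0.101],[0,0,0.101],[0,0,0.101],[0,0,0.101],[0,0,0.101],[0,0,0.101],[0,0,0.101],[0,0,0.101],[0,0,0.101],[0,0,0.101],[0,0,0.101],[0,0,0.101]], delta_pos=[[0,0,0],[0,0,0],[0,0,0],[0,0,0],[0,0,0],[0,0,0],[0,0,0],[0,0,0],[0,0,0],[0,0,0],[0,0,0],[0,0,0],[0,0,0],[0,0,0],[0,0,0],[0,0,0],[0,0,0]], gripper=[0.05,0.05,0.05,0.05,0.05,0.05,0.05,0.05,0.05,0.05,0.05,0.05,0.05,0.05,0.05,0.05,0.05])

```text
time: 23.55
tool_pos: [0.3749, 0.2596, 0.1533]
tcp_rot: [2.725, 1.563, 0.001]
wrist_force: [-0.5, -0.1, -3.0]
width: 0.645
grip_force: 53.9
```

>>> jog_arm(turn=[[0,0,0],[0,0,0],[0,0,0],[0,0,0],[0,0,0],[0,0,0],[0,0,0],[0,0,0],[0,0,0],[0,0,0],[0,0,0],[0,0,0],[0,0,0],[0,0,0],[0,0,0],[0,0,0],[0,0,0],[0,0,0],[0,0,0],[0,0,0]], delta_pos=[[-0.0166,0.0269,0.001],[-0.0166,0.0269,0.001],[-0.0166,0.0269,0.001],[-0.0166,0.0269,0.001],[-0.0166,0.0269,0.001],[-0.0166,0.0269,0.001],[-0.0166,0.0269,0.001],[-0.0166,0.0269,0.001],[-0.0166,0.0269,0.001],[-0.0166,0.0269,0.001],[-0.0166,0.0269,0.001],[-0.0166,0.0269,0.001],[-0.0166,0.0269,0.001],[-0.0166,0.0269,0.001],[-0.0166,0.0269,0.001],[-0.0166,0.0269,0.001],[-0.0166,0.0269,0.001],[-0.0166,0.0269,0.001],[0,0,0],[0,0,0]], gripper=[0.05,0.05,0.05,0.05,0.05,0.05,0.05,0.05,0.05,0.05,0.05,0.05,0.05,0.05,0.05,0.05,0.05,0.05,0.05,0.05])

```text
time: 25.22
tool_pos: [0.6447, -0.2434, 0.1345]
tcp_rot: [-2.723, -1.566, 0.0]
wrist_force: [0.5, -0.1, -3.6]
width: 0.643
grip_force: 54.4
```

>>> jog_arm(turn=[[0,-0.1,0],[0,-0.1,0],[0,-0.1,0],[0,-0.1,0],[0,-0.1,0],[0,-0.1,0],[0,-0.1,0],[0,-0.1,0],[0,-0.1,0],[0,-0.1,0],[0,-0.1,0],[0,-0.1,0],[0,-0.1,0],[0,-0.1,0],[0,-0.03,0],[0,0,0],[0,0,0],[0,0,0],[0,0,0],[0,0,0]], delta_pos=[[0,0,0],[0,0,0],[0,0,0],[0,0,0],[0,0,0],[0,0,0],[0,0,0],[0,0,0],[0,0,0],[0,0,0],[0,0,0],[0,0,0],[0,0,0],[0,0,0],[0,0,0],[0,0,0],[0,0,0],[0,0,0],[0,0,0],[0,0,0]], gripper=[0.05,0.05,0.05,0.05,0.05,0.05,0.05,0.05,0.05,0.05,0.05,0.05,0.05,0.05,0.05,0.05,0.05,0.05,0.05,0.05])

```text
time: 26.88
tool_pos: [0.6449, -0.242, 0.1374]
tcp_rot: [1.717, 0.986, -1.483]
wrist_force: [-0.7, 0.7, -2.8]
width: 0.644
grip_force: 55.0
```

```bash
python3 - <<'E'
from h import *
st(); weigh(10); st()
E
```

```text
t 26.88 p [ 0.6449 -0.242   0.1374] R [[0.075, 0.865, -0.496], [0.122, -0.501, -0.857], [-0.99, 0.004, -0.143]] q [ 0.06  0.92  1.37 -1.06  1.89  0.85] F [-0.67  0.65 -2.76] M [ 0.79 -0.5   0.04] w 0.644 g 55.046478509902954
weigh [-0.012  0.25  -2.397  0.808 -0.48   0.009] sd [0.45 0.43 0.34 0.03 0.04 0.02]
t 27.38 p [ 0.6442 -0.2416  0.1351] R [[0.07, 0.866, -0.496], [0.122, -0.501, -0.857], [-0.99, -0.0, -0.14]] q [ 0.06  0.92  1.37 -1.06  1.89  0.85] F [ 0.23  0.31 -2.08] M [ 0.83 -0.42 -0.02] w 0.644 g 55.04708468914032
```

About 2.4 N remains, so at least one cylinder is wedged. Tipping back level and tipping again.

>>> jog_arm(turn=[[0,0.11,0],[0,0.11,0],[0,0.11,0],[0,0.11,0],[0,0.11,0],[0,0.11,0],[0,0.11,0],[0,0.11,0],[0,0.11,0],[0,0.11,0],[0,0.11,0],[0,0.11,0],[0,0.11,0],[0,0,0],[0,0,0],[0,0,0]], delta_pos=[[0,0,0],[0,0,0],[0,0,0],[0,0,0],[0,0,0],[0,0,0],[0,0,0],[0,0,0],[0,0,0],[0,0,0],[0,0,0],[0,0,0],[0,0,0],[0,0,0],[0,0,0],[0,0,0]], gripper=[0.05,0.05,0.05,0.05,0.05,0.05,0.05,0.05,0.05,0.05,0.05,0.05,0.05,0.05,0.05,0.05])

```text
time: 28.72
tool_pos: [0.6436, -0.2415, 0.1348]
tcp_rot: [-2.721, -1.569, 0.004]
wrist_force: [-0.9, 1.1, -1.0]
width: 0.642
grip_force: 55.1
```

>>> jog_arm(turn=[[0,-0.11,0],[0,-0.11,0],[0,-0.11,0],[0,-0.11,0],[0,-0.11,0],[0,-0.11,0],[0,-0.11,0],[0,-0.11,0],[0,-0.11,0],[0,-0.11,0],[0,-0.11,0],[0,-0.11,0],[0,-0.11,0],[0,0,0],[0,0,0],[0,0,0],[0,0,0],[0,0,0]], delta_pos=[[0,0,0],[0,0,0],[0,0,0],[0,0,0],[0,0,0],[0,0,0],[0,0,0],[0,0,0],[0,0,0],[0,0,0],[0,0,0],[0,0,0],[0,0,0],[0,0,0],[0,0,0],[0,0,0],[0,0,0],[0,0,0]], gripper=[0.05,0.05,0.05,0.05,0.05,0.05,0.05,0.05,0.05,0.05,0.05,0.05,0.05,0.05,0.05,0.05,0.05,0.05])

```text
time: 30.22
tool_pos: [0.6455, -0.2417, 0.1385]
tcp_rot: [1.717, 0.985, -1.48]
wrist_force: [-0.7, 0.2, -0.8]
width: 0.646
grip_force: 55.3
```

```bash
python3 - <<'E'
from h import *
st(); weigh(10); shot('scene','s5.png')
E
```

```text
t 30.22 p [ 0.6455 -0.2417  0.1385] R [[0.077, 0.866, -0.495], [0.122, -0.501, -0.857], [-0.99, 0.006, -0.144]] q [ 0.06  0.91  1.37 -1.06  1.89  0.85] F [-0.67  0.15 -0.85] M [ 0.62 -0.37  0.03] w 0.646 g 55.29183089733124
weigh [ 0.019 -0.198 -1.459  0.634 -0.377 -0.002] sd [0.35 0.45 0.3  0.04 0.04 0.03]
```

View pics/s5.png

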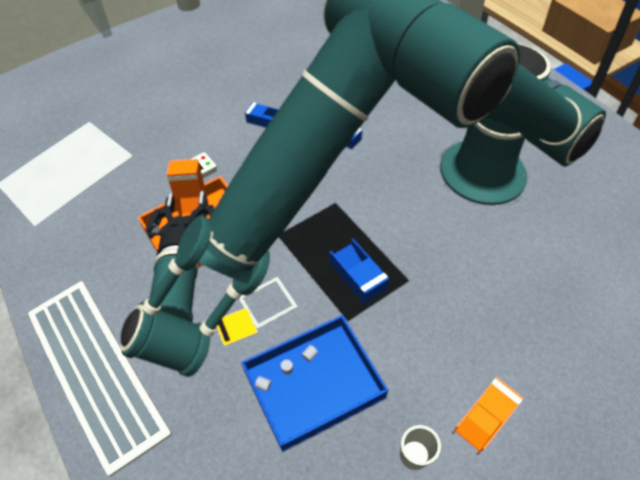

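The load is down to 1.46 N and the moment matches the empty blue bin. The picture shows the orange bin at (185,190), tipped over the orange tray. Levelling it to heft.

>>> jog_arm(turn=[[0,0.11,0],[0,0.11,0],[0,0.11,0],[0,0.11,0],[0,0.11,0],[0,0.11,0],[0,0.11,0],[0,0.11,0],[0,0.11,0],[0,0.11,0],[0,0.11,0],[0,0.11,0],[0,0.11,0],[0,0,0],[0,0,0],[0,0,0],[0,0,0]], delta_pos=[[0,0,0],[0,0,0],[0,0,0],[0,0,0],[0,0,0],[0,0,0],[0,0,0],[0,0,0],[0,0,0],[0,0,0],[0,0,0],[0,0,0],[0,0,0],[0,0,-0.02],[0,0,-0.02],[0,0,0],[0,0,0]], gripper=[0.05,0.05,0.05,0.05,0.05,0.05,0.05,0.05,0.05,0.05,0.05,0.05,0.05,0.05,0.05,0.05,0.05])

```text
time: 32.18
tool_pos: [0.6448, -0.2423, 0.1766]
tcp_rot: [2.719, 1.568, 0.002]
wrist_force: [0.4, -0.5, -1.2]
width: 0.645
grip_force: 55.1
```

```bash
python3 - <<'E'
from m import *
st(); weigh(22)
im=shot('scene'); cv2.imwrite('pics/c6.png',cv2.resize(im[150:290,120:320],None,fx=3,fy=3)[:,:,::-1])
# blue bin on mat, mat, card, outline
for v in (165,180): binpose('scene',im,(360,266),BLUE,r=40,z=.049,vlo=(v,205))
E
```

```text
t 32.18 p [ 0.6448 -0.2423  0.1766] R [[0.501, 0.866, 0.002], [0.866, -0.501, -0.002], [-0.0, 0.003, -1.0]] q [-0.4   0.31  1.61 -0.    1.22  0.13] F [ 0.37 -0.47 -1.24] M [ 0.02  0.01 -0.01] w 0.645 g 55.083017349243164
weigh [-0.116  0.06  -1.71   0.011 -0.005  0.002] sd [0.36 0.42 0.5  0.04 0.02 0.03]
scene rect [0.4342 0.0713] heading 90.2 size [0.057 0.109] strip [0.4335 0.1163] [0.012 0.056] mid from strip [0.4337 0.0643]
scene rect [0.4339 0.0723] heading 90.2 size [0.056 0.107] strip [0.4335 0.1163] [0.012 0.056] mid from strip [0.4337 0.0643]
```

View pics/c6.png

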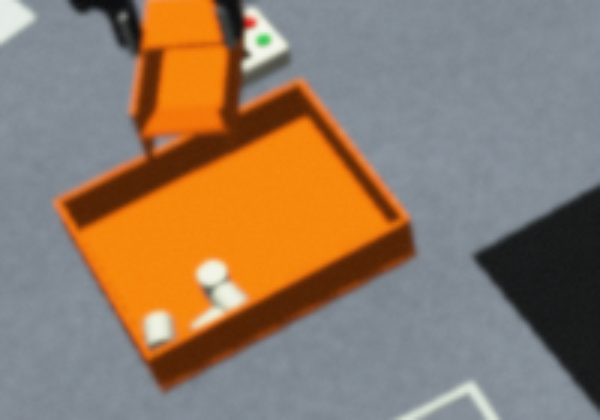

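Four ceramic cylinders lie in the orange tray, at about (212,272), (228,295), (208,318) and (158,328) in the crop. The bin weighs as empty. Placing it on the mat beside the blue bin.

>>> jog_arm(turn=[[0,0,-0.105],[0,0,-0.105],[0,0,-0.105],[0,0,-0.105],[0,0,-0.105],[0,0,0],[0,0,0],[0,0,0],[0,0,0],[0,0,0],[0,0,0],[0,0,0],[0,0,0],[0,0,0],[0,0,0]], delta_pos=[[0,0,0],[0,0,0],[0,0,0],[0,0,0],[0,0,0],[0.0212,-0.0262,0],[0.0212,-0.0262,0],[0.0212,-0.0262,0],[0.0212,-0.0262,0],[0.0212,-0.0262,0],[0.0212,-0.0262,0],[0.0212,-0.0262,0],[0.0212,-0.0262,0],[0,0,0],[0,0,0]], gripper=[0.05,0.05,0.05,0.05,0.05,0.05,0.05,0.05,0.05,0.05,0.05,0.05,0.05,0.05,0.05])

```text
time: 34.58
tool_pos: [0.4335, -0.0713, 0.1753]
tcp_rot: [2.218, 2.223, 0.001]
wrist_force: [0.4, 0.0, -1.3]
width: 0.646
grip_force: 55.1
```

>>> jog_arm(turn=[[0,0,0],[0,0,0],[0,0,0],[0,0,0],[0,0,0],[0,0,0],[0,0,0],[0,0,0],[0,0,0],[0,0,0],[0,0,0]], delta_pos=[[0,0,0.022],[0,0,0.022],[0,0,0.022],[0,0,0.022],[0,0,0.022],[0,0,0.022],[0,0,0.012],[0,0,0.008],[0,0,0.004],[0,0,0],[0,0,0]], gripper=[0.05,0.05,0.05,0.05,0.05,0.05,0.05,0.05,0.05,0.05,0.05])

```text
time: 35.5
tool_pos: [0.4364, -0.0728, 0.0201]
tcp_rot: [2.22, 2.22, 0.002]
wrist_force: [-0.2, -0.3, -1.4]
width: 0.644
grip_force: 55.1
```

Not touching yet, so lower slightly, release and lift clear.

>>> jog_arm(turn=[[0,0,0],[0,0,0],[0,0,0]], delta_pos=[[0,0,0.002],[0,0,0.001],[0,0,0]], gripper=[0.05,0.05,0.05])

```text
time: 35.75
tool_pos: [0.4367, -0.0728, 0.0195]
tcp_rot: [2.219, 2.221, 0.002]
wrist_force: [-7.7, 1.0, 21.4]
width: 0.645
grip_force: 58.8
```

>>> jog_arm(turn=[[0,0,0],[0,0,0],[0,0,0],[0,0,0],[0,0,0],[0,0,0],[0,0,0],[0,0,0],[0,0,0],[0,0,0],[0,0,0]], delta_pos=[[0,0,0],[0,0,0],[0,0,0],[0,0,0],[0,0,0],[0,0,-0.02],[0,0,-0.03],[0,0,-0.03],[0,0,-0.03],[0,0,-0.03],[0,0,-0.03]], gripper=[0.085,0.085,0.085,0.085,0.085,0.085,0.085,0.085,0.085,0.085,0.085])

```text
time: 36.67
tool_pos: [0.4341, -0.072, 0.1873]
tcp_rot: [-2.221, -2.222, 0.0]
wrist_force: [-0.1, -0.7, -0.4]
width: 0.995
grip_force: 0.0
```

```bash
cat > card.py <<'E'
from m import *
def card(n,im):
    hsv=cv2.cvtColor(im,cv2.COLOR_RGB2HSV); y=cv2.inRange(hsv,YE[0],YE[1]); c=max(cv2.findContours(y,0,1)[0],key=cv2.contourArea)
    x0,y0,w,h=cv2.boundingRect(c); k=np.zeros_like(y); k[max(0,y0-12):y0+h+12,max(0,x0-12):x0+w+12]=255
    bar=cv2.inRange(hsv,(0,0,0),(180,255,70))&k
    m=cv2.morphologyEx(y|bar,cv2.MORPH_CLOSE,np.ones((5,5)))&k; c=max(cv2.findContours(m,0,cv2.CHAIN_APPROX_NONE)[0],key=cv2.contourArea)
    P=ray(n,c.reshape(-1,2),.003)[:,:2].astype(np.float32); r=cv2.minAreaRect(P); q=cv2.boxPoints(r);e=q[1]-q[0]
    bc=ray(n,[np.array(np.nonzero(bar)[::-1]).mean(1)],.003)[0,:2]
    print(n,'card',np.round(r[0],4),np.round(r[1],4),'edge',np.round(np.degrees(np.arctan2(e[1],e[0])),1),'bar',np.round(bc,4))
def outline(n,im,px):
    hsv=cv2.cvtColor(im,cv2.COLOR_RGB2HSV); t=hsv[px[1]-45:px[1]+45,px[0]-45:px[0]+45]
    w=cv2.inRange(hsv,(0,0,130 if n=='top' else 185),(180,60,255)); k=np.zeros_like(w); cv2.circle(k,px,45,255,-1); w&=k
    cs,hh=cv2.findContours(w,cv2.RETR_CCOMP,cv2.CHAIN_APPROX_NONE)
    for c in cs:
        if cv2.contourArea(c)>300:
            P=ray(n,c.reshape(-1,2),0)[:,:2].astype(np.float32); r=cv2.minAreaRect(P); q=cv2.boxPoints(r);e=q[1]-q[0]; print(n,'outline',np.round(r[0],4),np.round(r[1],3),np.round(np.degrees(np.arctan2(e[1],e[0])),1))
E
python3 - <<'E'
from card import *
st(); a=shot('scene','s7.png'); b=shot('top','t7.png')
card('scene',a);card('top',b);outline('scene',a,(268,302));outline('top',b,(307,166))
binpose('scene',a,proj('scene',[[.435,-.072,.049]])[0],((5,150,60),(22,255,255)),r=40,z=.049,vlo=(200,205))
E
```

```text
t 36.67 p [ 0.4341 -0.072   0.1873] R [[-0.001, 1.0, -0.0], [1.0, 0.001, 0.0], [0.0, -0.0, -1.0]] q [-0.22 -0.18  2.1  -0.    1.22 -0.22] F [-0.13 -0.66 -0.43] M [ 0.01 -0.06  0.05] w 0.995 g 0.0
scene card [0.7008 0.0219] [0.0609 0.07  ] edge -9.4 bar [0.7165 0.0364]
top card [0.7012 0.0207] [0.0564 0.0645] edge -9.2 bar [0.7266 0.0166]
scene outline [0.6191 0.0083] [0.084 0.094] -2.5
scene rect [ 0.4356 -0.0639] heading -90.8 size [0.128 0.059] strip [ 0.4345 -0.1221] [0.058 0.011] mid from strip [ 0.4352 -0.0701]
```

View pics/s7.png

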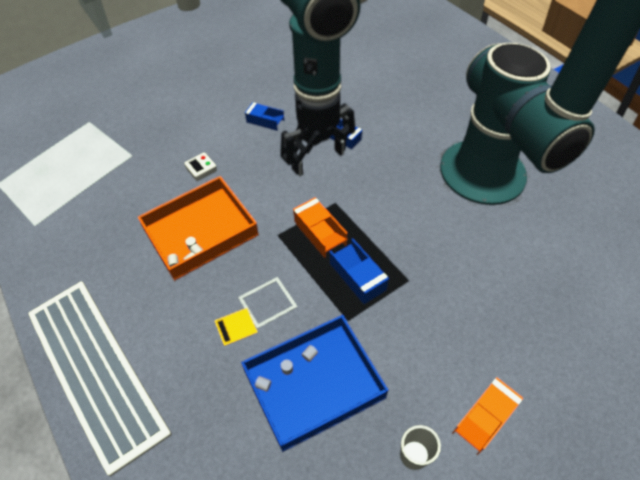

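Both bins stand on the mat at (320,225) and (358,268), all cylinders are in their trays, and the card is undisturbed at (237,326). The card is at (0.701, 0.021) turned −9.3°. The outline is at (0.6205, 0.008) turned −2°. Moving over the card.

>>> jog_arm(turn=[[0,0,0],[0,0,0],[0,0,0],[0,0,0],[0,0,0],[0,0,0],[0,0,0],[0,0,0],[0,0,0],[0,0,0],[0,0,0],[0,0,0],[0,0,0],[0,0,0],[0,0,0],[0,0,0]], delta_pos=[[0.0103,0.0297,0],[0.0103,0.0297,0],[0.0103,0.0297,0],[0.0103,0.0297,0],[0.0103,0.0297,0],[0.0103,0.0297,0],[0.0103,0.0297,0],[0.0103,0.0297,0],[0.0103,0.0297,0],[0,0,0.031],[0,0,0.031],[0,0,0.031],[0,0,0.031],[0,0,0.031],[0,0,0],[0,0,0]], gripper=[0.03,0.03,0.03,0.03,0.03,0.03,0.03,0.03,0.03,0.03,0.03,0.03,0.03,0.03,0.03,0.03])

```text
time: 38.1
tool_pos: [0.6985, 0.0208, 0.0274]
tcp_rot: [-2.217, -2.218, 0.008]
wrist_force: [0.6, 0.3, 0.2]
width: 0.349
grip_force: 0.0
```

```bash
python3 - <<'E'
from card import *
st(); weigh(3); a=shot('scene','s8.png'); b=shot('top'); cv2.imwrite('pics/c8.png',np.hstack([cv2.resize(a[250:400,170:320],(400,400)),cv2.resize(b[90:210,250:370],(400,400))])[:,:,::-1])
outline('top',b,(307,166))
E
```

```text
t 38.1 p [0.6985 0.0208 0.0274] R [[-0.001, 1.0, -0.008], [1.0, 0.001, 0.0], [0.0, -0.008, -1.0]] q [-0.01  0.46  1.69  0.    1.   -0.01] F [0.59 0.28 0.16] M [0.03 0.06 0.03] w 0.349 g 0.0
weigh [ 0.253 -0.222  0.572 -0.02  -0.021 -0.013] sd [0.44 0.23 0.15 0.04 0.01 0.01]
```

View pics/c8.png

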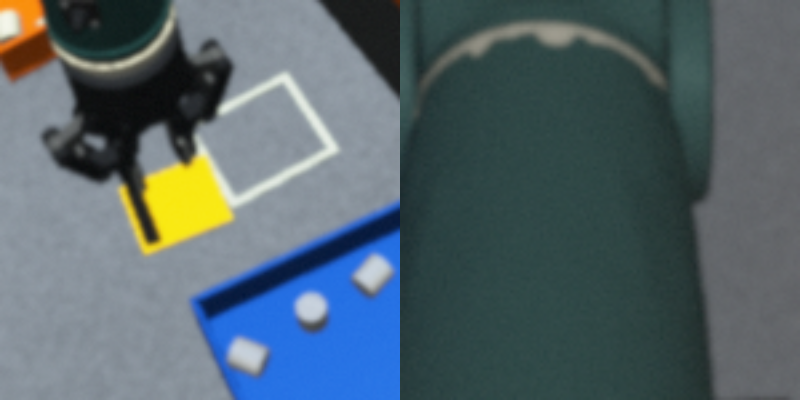

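The fingers are over the card at crop (175,200), and the outline is beside it. Pressing down gently.

>>> jog_arm(turn=[[0,0,0],[0,0,0],[0,0,0],[0,0,0],[0,0,0]], delta_pos=[[0,0,0.01],[0,0,0.01],[0,0,0.004],[0,0,0],[0,0,0]], gripper=[0.03,0.03,0.03,0.03,0.03])

```text
time: 38.77
tool_pos: [0.7008, 0.0208, 0.006]
tcp_rot: [-2.22, -2.221, 0.002]
wrist_force: [0.3, -0.1, 0.2]
width: 0.352
grip_force: 0.0
```

>>> jog_arm(turn=[[0,0,0],[0,0,0],[0,0,0]], delta_pos=[[0,0,0.002],[0,0,0],[0,0,0]], gripper=[0.03,0.03,0.03])

```text
time: 39.02
tool_pos: [0.702, 0.0208, 0.0053]
tcp_rot: [2.221, 2.222, 0.0]
wrist_force: [0.1, 0.4, -0.9]
width: 0.352
grip_force: 0.0
```

>>> jog_arm(turn=[[0,0,0],[0,0,0],[0,0,0]], delta_pos=[[0,0,0.001],[0,0,0],[0,0,0]], gripper=[0.03,0.03,0.03])

```text
time: 39.27
tool_pos: [0.7019, 0.0208, 0.0043]
tcp_rot: [2.221, 2.222, 0.0]
wrist_force: [0.6, -0.1, -0.0]
width: 0.355
grip_force: 0.0
```

>>> jog_arm(turn=[[0,0,0],[0,0,0],[0,0,0]], delta_pos=[[0,0,0.002],[0,0,0],[0,0,0]], gripper=[0.03,0.03,0.03])

```text
time: 39.52
tool_pos: [0.7016, 0.0208, 0.002]
tcp_rot: [-2.221, -2.222, 0.0]
wrist_force: [0.1, -0.3, 0.2]
width: 0.355
grip_force: 0.0
```

>>> jog_arm(turn=[[0,0,0],[0,0,0],[0,0,0]], delta_pos=[[0,0,0.001],[0,0,0],[0,0,0]], gripper=[0.03,0.03,0.03])

```text
time: 39.77
tool_pos: [0.7017, 0.0207, 0.0011]
tcp_rot: [-2.221, -2.222, 0.0]
wrist_force: [0.2, -0.1, -0.3]
width: 0.352
grip_force: 0.0
```

>>> jog_arm(turn=[[0,0,0],[0,0,0],[0,0,0]], delta_pos=[[0,0,0.001],[0,0,0],[0,0,0]], gripper=[0.03,0.03,0.03])

```text
time: 40.02
tool_pos: [0.7017, 0.0208, 0.0001]
tcp_rot: [-2.221, -2.222, 0.0]
wrist_force: [0.3, -0.9, -0.1]
width: 0.352
grip_force: 0.0
```

>>> jog_arm(turn=[[0,0,0],[0,0,0],[0,0,0]], delta_pos=[[0,0,0.001],[0,0,0],[0,0,0]], gripper=[0.03,0.03,0.03])

```text
time: 40.27
tool_pos: [0.7017, 0.0208, -0.0009]
tcp_rot: [-2.221, -2.222, 0.0]
wrist_force: [0.0, 0.9, 0.3]
width: 0.353
grip_force: 0.0
```

>>> jog_arm(turn=[[0,0,0],[0,0,0],[0,0,0]], delta_pos=[[0,0,0.001],[0,0,0],[0,0,0]], gripper=[0.03,0.03,0.03])

```text
time: 40.52
tool_pos: [0.7017, 0.0208, -0.0019]
tcp_rot: [-2.221, -2.222, 0.0]
wrist_force: [0.2, 0.6, -0.3]
width: 0.349
grip_force: 0.0
```

>>> jog_arm(turn=[[0,0,0],[0,0,0],[0,0,0]], delta_pos=[[0,0,0.001],[0,0,0],[0,0,0]], gripper=[0.03,0.03,0.03])

```text
time: 40.77
tool_pos: [0.7017, 0.0208, -0.0029]
tcp_rot: [-2.221, -2.222, 0.0]
wrist_force: [0.4, -0.3, 0.6]
width: 0.35
grip_force: 0.0
```

>>> jog_arm(turn=[[0,0,0],[0,0,0],[0,0,0]], delta_pos=[[0,0,0.001],[0,0,0],[0,0,0]], gripper=[0.03,0.03,0.03])

```text
time: 41.02
tool_pos: [0.7017, 0.0208, -0.0039]
tcp_rot: [-2.221, -2.222, 0.0]
wrist_force: [-0.1, -0.4, -0.9]
width: 0.349
grip_force: 0.0
```

>>> jog_arm(turn=[[0,0,0],[0,0,0],[0,0,0]], delta_pos=[[0,0,0.001],[0,0,0],[0,0,0]], gripper=[0.03,0.03,0.03])

```text
time: 41.27
tool_pos: [0.7017, 0.0208, -0.005]
tcp_rot: [-2.221, -2.222, 0.0]
wrist_force: [0.0, -0.1, -1.0]
width: 0.35
grip_force: 0.0
```

>>> jog_arm(turn=[[0,0,0],[0,0,0],[0,0,0]], delta_pos=[[0,0,0.001],[0,0,0],[0,0,0]], gripper=[0.03,0.03,0.03])

```text
time: 41.52
tool_pos: [0.7017, 0.0208, -0.0059]
tcp_rot: [-2.221, -2.222, 0.0]
wrist_force: [1.1, -0.8, 0.2]
width: 0.353
grip_force: 0.0
```

>>> jog_arm(turn=[[0,0,0],[0,0,0],[0,0,0]], delta_pos=[[0,0,0.001],[0,0,0],[0,0,0]], gripper=[0.03,0.03,0.03])

```text
time: 41.77
tool_pos: [0.7017, 0.0207, -0.0069]
tcp_rot: [-2.221, -2.222, 0.0]
wrist_force: [-0.5, 0.7, -0.5]
width: 0.352
grip_force: 0.0
```

```bash
python3 - <<'E'
from card import *
st(); a=shot('scene'); cv2.imwrite('pics/c9.png',cv2.resize(a[270:370,190:310],None,fx=5,fy=5)[:,:,::-1]); weigh(3)
E
```

```text
t 41.77 p [ 0.7017  0.0207 -0.0069] R [[-0.001, 1.0, -0.0], [1.0, 0.001, -0.0], [-0.0, -0.0, -1.0]] q [-0.01  0.5   1.7  -0.    0.94 -0.01] F [-0.48  0.73 -0.49] M [ 0.02 -0.06 -0.01] w 0.352 g 0.0
weigh [-0.361 -0.073 -0.88  -0.006 -0.013  0.019] sd [0.37 0.36 0.62 0.03 0.01 0.01]
```

View pics/c9.png

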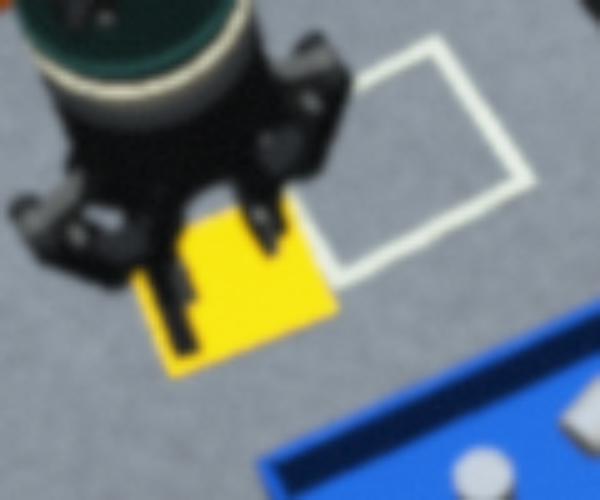

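The two fingertips are just above the card, straddling its middle. Continuing down.

>>> jog_arm(turn=[[0,0,0],[0,0,0],[0,0,0]], delta_pos=[[0,0,0.001],[0,0,0],[0,0,0]], gripper=[0.03,0.03,0.03])

```text
time: 42.22
tool_pos: [0.7017, 0.0208, -0.008]
tcp_rot: [-2.221, -2.222, 0.0]
wrist_force: [-0.6, 0.5, -0.2]
width: 0.35
grip_force: 0.0
```

>>> jog_arm(turn=[[0,0,0],[0,0,0],[0,0,0]], delta_pos=[[0,0,0.001],[0,0,0],[0,0,0]], gripper=[0.03,0.03,0.03])

```text
time: 42.47
tool_pos: [0.7017, 0.0207, -0.0089]
tcp_rot: [-2.221, -2.222, 0.0]
wrist_force: [0.0, 0.3, -0.3]
width: 0.346
grip_force: 0.0
```

>>> jog_arm(turn=[[0,0,0],[0,0,0],[0,0,0]], delta_pos=[[0,0,0.001],[0,0,0],[0,0,0]], gripper=[0.03,0.03,0.03])

```text
time: 42.72
tool_pos: [0.7017, 0.0208, -0.0099]
tcp_rot: [-2.221, -2.222, 0.0]
wrist_force: [-0.3, -0.4, -0.8]
width: 0.353
grip_force: 0.0
```

>>> jog_arm(turn=[[0,0,0],[0,0,0],[0,0,0]], delta_pos=[[0,0,0.001],[0,0,0],[0,0,0]], gripper=[0.03,0.03,0.03])

```text
time: 42.97
tool_pos: [0.7017, 0.0208, -0.0109]
tcp_rot: [-2.221, -2.222, 0.0]
wrist_force: [0.8, -0.7, 0.8]
width: 0.35
grip_force: 0.0
```

>>> jog_arm(turn=[[0,0,0],[0,0,0],[0,0,0]], delta_pos=[[0,0,0.001],[0,0,0],[0,0,0]], gripper=[0.03,0.03,0.03])

```text
time: 43.22
tool_pos: [0.7017, 0.0207, -0.0119]
tcp_rot: [-2.221, -2.222, 0.0]
wrist_force: [0.7, -0.2, -0.9]
width: 0.348
grip_force: 0.0
```

```bash
python3 - <<'E'
from card import *
a=shot('scene')
for z in (0,.003,.01): print(z,np.round(proj('scene',[[.7017+d,.0208,z] for d in(-.025,-.015,.015,.025)]),1).tolist())
c=a[270:370,190:310]; g=cv2.cvtColor(c,cv2.COLOR_RGB2HSV)[:,:,2]
# lowest dark pixel per column across the card
for x in range(20,70,3):
    r=np.nonzero(g[:,x]<90)[0]; r=r[r<75]; print(x+190,(r.max()+270) if len(r) else None,end='; ')
card('scene',a); weigh(6)
E
```

```text
0 [[245.8, 320.2], [241.4, 322.8], [228.3, 330.4], [223.9, 333.0]]
0.003 [[245.6, 319.5], [241.2, 322.1], [228.1, 329.8], [223.7, 332.3]]
0.01 [[245.1, 317.9], [240.7, 320.5], [227.5, 328.2], [223.1, 330.8]]
210 328; 213 328; 216 326; 219 325; 222 331; 225 339; 228 339; 231 309; 234 307; 237 309; 240 315; 243 320; 246 317; 249 306; 252 306; 255 303; 258 294; scene card [0.7036 0.0039] [0.1036 0.1052] edge -30.6 bar [ 0.7016 -0.0178]
weigh [-0.343  0.273  0.329  0.    -0.007  0.011] sd [0.38 0.5  0.44 0.   0.03 0.03]
```

>>> jog_arm(turn=[[0,0,0],[0,0,0],[0,0,0]], delta_pos=[[0,0,0.001],[0,0,0],[0,0,0]], gripper=[0.03,0.03,0.03])

```text
time: 43.82
tool_pos: [0.7017, 0.0207, -0.013]
tcp_rot: [-2.221, -2.222, 0.0]
wrist_force: [0.4, 0.5, 0.5]
width: 0.352
grip_force: 0.0
```

>>> jog_arm(turn=[[0,0,0],[0,0,0],[0,0,0]], delta_pos=[[0,0,0.001],[0,0,0],[0,0,0]], gripper=[0.03,0.03,0.03])

```text
time: 44.07
tool_pos: [0.7017, 0.0208, -0.014]
tcp_rot: [-2.221, -2.222, 0.0]
wrist_force: [-0.4, -0.3, 0.1]
width: 0.352
grip_force: 0.0
```

>>> jog_arm(turn=[[0,0,0],[0,0,0],[0,0,0]], delta_pos=[[0,0,0.001],[0,0,0],[0,0,0]], gripper=[0.03,0.03,0.03])

```text
time: 44.32
tool_pos: [0.7017, 0.0208, -0.0149]
tcp_rot: [-2.221, -2.222, 0.0]
wrist_force: [-0.2, 0.2, -0.3]
width: 0.353
grip_force: 0.0
```

```bash
python3 - <<'E'
from card import *
a=shot('scene'); cv2.imwrite('pics/c10.png',cv2.resize(a[290:360,195:275],None,fx=8,fy=8,interpolation=2)[:,:,::-1])
st()
E
```

```text
t 44.37 p [ 0.7017  0.0208 -0.0149] R [[-0.001, 1.0, -0.0], [1.0, 0.001, -0.0], [-0.0, -0.0, -1.0]] q [-0.01  0.51  1.71 -0.    0.92 -0.01] F [-0.5   0.22  0.49] M [0.05 0.04 0.01] w 0.353 g 0.0
```

View pics/c10.png

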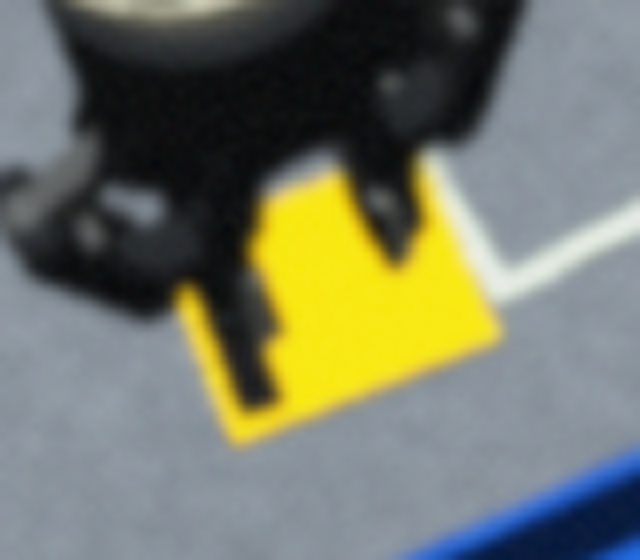

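The tips look to be within a few mm of the card surface, on its middle line, but the wrist force still reads none. Continuing in small steps.

>>> jog_arm(turn=[[0,0,0],[0,0,0],[0,0,0]], delta_pos=[[0,0,0.001],[0,0,0],[0,0,0]], gripper=[0.03,0.03,0.03])

```text
time: 44.62
tool_pos: [0.7017, 0.0207, -0.0159]
tcp_rot: [-2.221, -2.222, 0.0]
wrist_force: [0.3, -0.7, 0.1]
width: 0.351
grip_force: 0.0
```

>>> jog_arm(turn=[[0,0,0],[0,0,0],[0,0,0]], delta_pos=[[0,0,0.001],[0,0,0],[0,0,0]], gripper=[0.03,0.03,0.03])

```text
time: 44.87
tool_pos: [0.7017, 0.0208, -0.0169]
tcp_rot: [-2.221, -2.222, 0.0]
wrist_force: [0.4, 0.8, -0.9]
width: 0.354
grip_force: 0.0
```

>>> jog_arm(turn=[[0,0,0],[0,0,0],[0,0,0]], delta_pos=[[0,0,0.001],[0,0,0],[0,0,0]], gripper=[0.03,0.03,0.03])

```text
time: 45.12
tool_pos: [0.7017, 0.0207, -0.0179]
tcp_rot: [-2.221, -2.222, 0.0]
wrist_force: [-0.1, -0.3, -0.2]
width: 0.35
grip_force: 0.0
```

No contact at 30 mm opening, so I'll back up, shut the fingers (tips then at the TCP) and press with those.

>>> jog_arm(turn=[[0,0,0],[0,0,0],[0,0,0],[0,0,0],[0,0,0],[0,0,0],[0,0,0],[0,0,0]], delta_pos=[[0,0,-0.02],[0,0,-0.02],[0,0,0],[0,0,0],[0,0,0],[0,0,0],[0,0,0],[0,0,0]], gripper=[0.03,0.03,0.03,0,0,0,0,0], grip_force=20)

```text
time: 45.78
tool_pos: [0.7008, 0.0208, 0.0208]
tcp_rot: [-2.22, -2.221, 0.002]
wrist_force: [-1.3, 0.3, 0.5]
width: -0.002
grip_force: 0.0
```

>>> jog_arm(turn=[[0,0,0],[0,0,0],[0,0,0],[0,0,0]], delta_pos=[[0,0,0.008],[0,0,0.005],[0,0,0],[0,0,0]], gripper=[0,0,0,0])

```text
time: 46.12
tool_pos: [0.7008, 0.0208, 0.0078]
tcp_rot: [-2.22, -2.221, 0.003]
wrist_force: [0.5, -0.1, -0.4]
width: 0.004
grip_force: 0.0
```

>>> jog_arm(turn=[[0,0,0],[0,0,0],[0,0,0]], delta_pos=[[0,0,0.002],[0,0,0],[0,0,0]], gripper=[0,0,0])

```text
time: 46.37
tool_pos: [0.7019, 0.0207, 0.0072]
tcp_rot: [2.221, 2.222, 0.0]
wrist_force: [-0.3, 0.6, 0.5]
width: -0.002
grip_force: 0.0
```

>>> jog_arm(turn=[[0,0,0],[0,0,0],[0,0,0]], delta_pos=[[0,0,0.002],[0,0,0],[0,0,0]], gripper=[0,0,0])

```text
time: 46.62
tool_pos: [0.7017, 0.0208, 0.0052]
tcp_rot: [-2.221, -2.222, 0.0]
wrist_force: [0.2, 0.1, 0.3]
width: 0.002
grip_force: 0.0
```

>>> jog_arm(turn=[[0,0,0],[0,0,0],[0,0,0]], delta_pos=[[0,0,0.001],[0,0,0],[0,0,0]], gripper=[0,0,0])

```text
time: 46.87
tool_pos: [0.7018, 0.0208, 0.0042]
tcp_rot: [-2.221, -2.222, 0.0]
wrist_force: [0.3, -0.3, -0.1]
width: 0.003
grip_force: 0.0
```

>>> jog_arm(turn=[[0,0,0],[0,0,0],[0,0,0]], delta_pos=[[0,0,0.001],[0,0,0],[0,0,0]], gripper=[0,0,0])

```text
time: 47.12
tool_pos: [0.7017, 0.0208, 0.0031]
tcp_rot: [-2.221, -2.222, 0.0]
wrist_force: [-0.1, -0.1, 0.3]
width: -0.001
grip_force: 0.0
```

>>> jog_arm(turn=[[0,0,0],[0,0,0],[0,0,0]], delta_pos=[[0,0,0.001],[0,0,0],[0,0,0]], gripper=[0,0,0])

```text
time: 47.37
tool_pos: [0.7017, 0.0208, 0.0021]
tcp_rot: [-2.221, -2.222, 0.0]
wrist_force: [-0.3, 0.4, -0.1]
width: 0.005
grip_force: 0.0
```

>>> jog_arm(turn=[[0,0,0],[0,0,0],[0,0,0]], delta_pos=[[0,0,0.001],[0,0,0],[0,0,0]], gripper=[0,0,0])

```text
time: 47.62
tool_pos: [0.7017, 0.0208, 0.0011]
tcp_rot: [-2.221, -2.222, 0.0]
wrist_force: [0.3, 0.4, 0.5]
width: -0.004
grip_force: 0.0
```

>>> jog_arm(turn=[[0,0,0],[0,0,0],[0,0,0]], delta_pos=[[0,0,0.001],[0,0,0],[0,0,0]], gripper=[0,0,0])

```text
time: 47.87
tool_pos: [0.7017, 0.0207, 0.0001]
tcp_rot: [-2.221, -2.222, 0.0]
wrist_force: [-0.1, -0.8, 1.4]
width: -0.001
grip_force: 0.0
```

>>> jog_arm(turn=[[0,0,0],[0,0,0],[0,0,0]], delta_pos=[[0,0,0.001],[0,0,0],[0,0,0]], gripper=[0,0,0])

```text
time: 48.12
tool_pos: [0.7017, 0.0207, -0.0009]
tcp_rot: [-2.221, -2.222, 0.0]
wrist_force: [-0.1, -0.6, 0.2]
width: -0.004
grip_force: 0.0
```

>>> jog_arm(turn=[[0,0,0],[0,0,0],[0,0,0]], delta_pos=[[0,0,0.001],[0,0,0],[0,0,0]], gripper=[0,0,0])

```text
time: 48.37
tool_pos: [0.7017, 0.0207, -0.0019]
tcp_rot: [-2.221, -2.222, 0.0]
wrist_force: [-0.0, -0.4, -0.5]
width: 0.005
grip_force: 0.0
```

>>> jog_arm(turn=[[0,0,0],[0,0,0],[0,0,0]], delta_pos=[[0,0,0.001],[0,0,0],[0,0,0]], gripper=[0,0,0])

```text
time: 48.62
tool_pos: [0.7017, 0.0208, -0.0029]
tcp_rot: [-2.221, -2.222, 0.0]
wrist_force: [-0.0, -0.5, 0.4]
width: -0.0
grip_force: 0.0
```

>>> jog_arm(turn=[[0,0,0],[0,0,0],[0,0,0]], delta_pos=[[0,0,0.001],[0,0,0],[0,0,0]], gripper=[0,0,0])

```text
time: 48.87
tool_pos: [0.7017, 0.0207, -0.004]
tcp_rot: [-2.221, -2.222, 0.0]
wrist_force: [-0.1, 0.4, -0.1]
width: -0.001
grip_force: 0.0
```

>>> jog_arm(turn=[[0,0,0],[0,0,0],[0,0,0]], delta_pos=[[0,0,0.001],[0,0,0],[0,0,0]], gripper=[0,0,0])

```text
time: 49.12
tool_pos: [0.7017, 0.0208, -0.0049]
tcp_rot: [-2.221, -2.222, 0.0]
wrist_force: [0.4, 0.9, 0.0]
width: 0.003
grip_force: 0.0
```

>>> jog_arm(turn=[[0,0,0],[0,0,0],[0,0,0]], delta_pos=[[0,0,0.001],[0,0,0],[0,0,0]], gripper=[0,0,0])

```text
time: 49.37
tool_pos: [0.7017, 0.0208, -0.0059]
tcp_rot: [-2.221, -2.222, 0.0]
wrist_force: [-0.5, -0.1, -0.2]
width: 0.003
grip_force: 0.0
```

>>> jog_arm(turn=[[0,0,0],[0,0,0],[0,0,0]], delta_pos=[[0,0,0.001],[0,0,0],[0,0,0]], gripper=[0,0,0])

```text
time: 49.62
tool_pos: [0.7017, 0.0208, -0.0069]
tcp_rot: [-2.221, -2.222, 0.0]
wrist_force: [0.8, 1.0, -0.3]
width: 0.001
grip_force: 0.0
```

```bash
python3 - <<'E'
from card import *
a=shot('scene'); cv2.imwrite('pics/c11.png',cv2.resize(a[290:360,195:275],None,fx=8,fy=8,interpolation=2)[:,:,::-1])
st(); print(np.round(read_state()['joint_torque'],2))
for z in (-.006,.003,.01): print(z,np.round(proj('scene',[[.7017,.0208+d,z] for d in(-.011,0,.011)]),1).tolist())
E
```

```text
t 49.67 p [ 0.7017  0.0207 -0.0069] R [[-0.001, 1.0, -0.0], [1.0, 0.001, -0.0], [-0.0, -0.0, -1.0]] q [-0.01  0.5   1.7  -0.    0.94 -0.01] F [-1.14 -0.36 -0.06] M [-0.    0.01  0.  ] w 0.0 g 0.0
[ -0.   -58.09 -30.9   -0.     0.     0.  ]
-0.006 [[232.7, 323.8], [235.3, 327.9], [238.1, 332.1]]
0.003 [[232.0, 321.8], [234.7, 325.9], [237.4, 330.1]]
0.01 [[231.4, 320.2], [234.1, 324.3], [236.9, 328.5]]
```

View pics/c11.png

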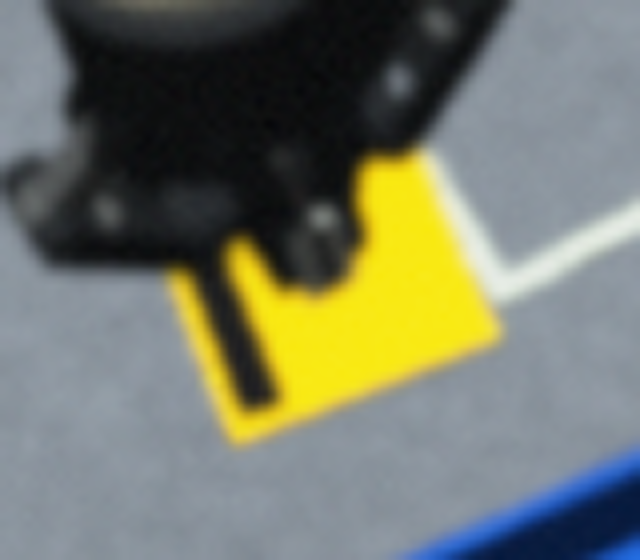

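The tip at (233,326) is still visibly unclipped over the card's middle. So the contact faces sit higher than the nominal TCP, and I keep lowering in 2 mm steps until force appears.

>>> jog_arm(turn=[[0,0,0],[0,0,0],[0,0,0],[0,0,0]], delta_pos=[[0,0,0.001],[0,0,0.001],[0,0,0],[0,0,0]], gripper=[0,0,0,0])

```text
time: 50.0
tool_pos: [0.7017, 0.0208, -0.009]
tcp_rot: [-2.221, -2.222, 0.0]
wrist_force: [0.3, -0.9, 0.7]
width: 0.002
grip_force: 0.0
```

>>> jog_arm(turn=[[0,0,0],[0,0,0],[0,0,0],[0,0,0]], delta_pos=[[0,0,0.001],[0,0,0.001],[0,0,0],[0,0,0]], gripper=[0,0,0,0])

```text
time: 50.33
tool_pos: [0.7017, 0.0208, -0.011]
tcp_rot: [-2.221, -2.222, 0.0]
wrist_force: [-0.2, -0.3, 0.7]
width: 0.0
grip_force: 0.0
```

>>> jog_arm(turn=[[0,0,0],[0,0,0],[0,0,0],[0,0,0]], delta_pos=[[0,0,0.001],[0,0,0.001],[0,0,0],[0,0,0]], gripper=[0,0,0,0])

```text
time: 50.67
tool_pos: [0.7017, 0.0208, -0.013]
tcp_rot: [-2.221, -2.222, 0.0]
wrist_force: [0.5, -0.3, 0.0]
width: -0.002
grip_force: 0.0
```

```bash
python3 - <<'E'
from card import *
a=shot('scene'); b=cv2.resize(cv2.imread('pics/c11.png')[:,:,::-1],(80,70),interpolation=cv2.INTER_AREA)
for im in (b,a[290:360,195:275]):
    h=cv2.cvtColor(np.ascontiguousarray(im),cv2.COLOR_RGB2HSV); d=h[:,:,2]<140
    print([(x+195,int(np.nonzero(d[:45,x])[0].max()+290)) for x in range(30,48,1)])
st()
E
```

```text
[(225, 334), (226, 334), (227, 334), (228, 323), (229, 324), (230, 325), (231, 325), (232, 325), (233, 325), (234, 326), (235, 325), (236, 325), (237, 324), (238, 323), (239, 321), (240, 310), (241, 309), (242, 309)]
[(225, 334), (226, 334), (227, 334), (228, 324), (229, 325), (230, 326), (231, 327), (232, 326), (233, 327), (234, 327), (235, 327), (236, 326), (237, 326), (238, 325), (239, 323), (240, 321), (241, 311), (242, 310)]
t 50.72 p [ 0.7017  0.0208 -0.0129] R [[-0.001, 1.0, -0.0], [1.0, 0.001, -0.0], [-0.0, -0.0, -1.0]] q [-0.01  0.51  1.71 -0.    0.93 -0.01] F [ 0.06 -0.57 -0.25] M [ 0.01 -0.03  0.  ] w 0.003 g 0.0
```

The tip contour moved down 1.6 px over the last 6 mm with its shape intact, so it is still above the card. Continuing.

>>> jog_arm(turn=[[0,0,0],[0,0,0],[0,0,0],[0,0,0]], delta_pos=[[0,0,0.001],[0,0,0.001],[0,0,0],[0,0,0]], gripper=[0,0,0,0])

```text
time: 51.05
tool_pos: [0.7017, 0.0208, -0.015]
tcp_rot: [-2.221, -2.222, 0.0]
wrist_force: [-0.1, -0.2, 0.1]
width: -0.001
grip_force: 0.0
```

>>> jog_arm(turn=[[0,0,0],[0,0,0],[0,0,0],[0,0,0]], delta_pos=[[0,0,0.001],[0,0,0.001],[0,0,0],[0,0,0]], gripper=[0,0,0,0])

```text
time: 51.38
tool_pos: [0.7017, 0.0208, -0.017]
tcp_rot: [-2.221, -2.222, 0.0]
wrist_force: [-0.9, 0.4, -0.3]
width: 0.002
grip_force: 0.0
```

>>> jog_arm(turn=[[0,0,0],[0,0,0],[0,0,0],[0,0,0]], delta_pos=[[0,0,0.001],[0,0,0.001],[0,0,0],[0,0,0]], gripper=[0,0,0,0])

```text
time: 51.72
tool_pos: [0.7017, 0.0208, -0.019]
tcp_rot: [-2.221, -2.222, 0.0]
wrist_force: [0.1, -0.3, 0.2]
width: -0.002
grip_force: 0.0
```

```bash
python3 - <<'E'
from card import *
a=shot('scene')
h=cv2.cvtColor(np.ascontiguousarray(a[290:360,195:275]),cv2.COLOR_RGB2HSV); d=h[:,:,2]<140
print([(x+195,int(np.nonzero(d[:45,x])[0].max()+290)) for x in range(30,48,1)])
st()
E
```

```text
[(225, 334), (226, 334), (227, 334), (228, 324), (229, 326), (230, 327), (231, 328), (232, 328), (233, 328), (234, 328), (235, 328), (236, 328), (237, 328), (238, 327), (239, 326), (240, 323), (241, 313), (242, 312)]
t 51.77 p [ 0.7017  0.0208 -0.0189] R [[-0.001, 1.0, -0.0], [1.0, 0.001, -0.0], [-0.0, -0.0, -1.0]] q [-0.01  0.52  1.71 -0.    0.92 -0.01] F [-0.32 -0.24  1.09] M [ 0.06 -0.02 -0.03] w 0.004 g 0.0
```

>>> jog_arm(turn=[[0,0,0],[0,0,0],[0,0,0],[0,0,0]], delta_pos=[[0,0,0.001],[0,0,0.001],[0,0,0],[0,0,0]], gripper=[0,0,0,0])

```text
time: 52.1
tool_pos: [0.702, 0.0208, -0.0196]
tcp_rot: [2.221, 2.222, 0.0]
wrist_force: [-3.1, 0.2, 5.6]
width: -0.0
grip_force: 2.8
```

>>> jog_arm(turn=[[0,0,0],[0,0,0],[0,0,0],[0,0,0]], delta_pos=[[0,0,0.001],[0,0,0.001],[0,0,0],[0,0,0]], gripper=[0,0,0,0])

```text
time: 52.43
tool_pos: [0.7021, 0.0208, -0.0197]
tcp_rot: [2.221, 2.222, 0.0]
wrist_force: [-7.2, -0.0, 14.7]
width: 0.001
grip_force: 7.5
```

>>> jog_arm(turn=[[0,0,0],[0,0,0],[0,0,0],[0,0,0]], delta_pos=[[0,0,0.001],[0,0,0.001],[0,0,0],[0,0,0]], gripper=[0,0,0,0])

```text
time: 52.77
tool_pos: [0.7022, 0.0208, -0.0197]
tcp_rot: [2.221, 2.222, 0.0]
wrist_force: [-11.7, -0.2, 24.6]
width: -0.002
grip_force: 12.1
```

```bash
python3 - <<'E'
from card import *
a=shot('scene')
h=cv2.cvtColor(np.ascontiguousarray(a[290:360,195:275]),cv2.COLOR_RGB2HSV); d=h[:,:,2]<140
print([(x+195,int(np.nonzero(d[:45,x])[0].max()+290)) for x in range(30,48,1)])
st()
E
```

```text
[(225, 334), (226, 334), (227, 334), (228, 325), (229, 326), (230, 328), (231, 328), (232, 328), (233, 328), (234, 328), (235, 329), (236, 328), (237, 328), (238, 327), (239, 325), (240, 323), (241, 313), (242, 312)]
t 52.82 p [ 0.7022  0.0208 -0.0197] R [[-0.001, 1.0, 0.0], [1.0, 0.001, -0.0], [-0.0, 0.0, -1.0]] q [-0.01  0.52  1.71 -0.    0.92 -0.01] F [-10.59  -0.14  24.21] M [-0.07  1.92 -0.03] w -0.001 g 12.092084545874968
```

Contact found with 24 N down. Easing off slightly, then turning the card 7° and dragging it 82 mm towards the robot.

>>> jog_arm(turn=[[0,0,0],[0,0,-0.022],[0,0,-0.022],[0,0,-0.022],[0,0,-0.022],[0,0,-0.022],[0,0,-0.02],[0,0,0]], delta_pos=[[0,0,-0.001],[0,0,0],[0,0,0],[0,0,0],[0,0,0],[0,0,0],[0,0,0],[0,0,0]], gripper=[0,0,0,0,0,0,0,0])

```text
time: 53.48
tool_pos: [0.7036, 0.0208, -0.0197]
tcp_rot: [2.069, 2.361, 0.003]
wrist_force: [-5.4, 0.3, 16.1]
width: -0.0
grip_force: 8.2
```

>>> jog_arm(turn=[[0,0,0],[0,0,0],[0,0,0],[0,0,0],[0,0,0],[0,0,0]], delta_pos=[[0,-0.004,0],[0,-0.004,0],[0,-0.004,0],[0,-0.004,0],[0,-0.004,0],[0,0,0]], gripper=[0,0,0,0,0,0])

```text
time: 53.98
tool_pos: [0.6872, 0.0182, -0.0196]
tcp_rot: [2.067, 2.355, 0.011]
wrist_force: [3.2, 0.5, 7.7]
width: -0.001
grip_force: 4.2
```

```bash
python3 - <<'E'
from card import *
a=shot('scene'); st()
hsv=cv2.cvtColor(a,cv2.COLOR_RGB2HSV); y=cv2.inRange(hsv,YE[0],YE[1]); c=max(cv2.findContours(y,0,cv2.CHAIN_APPROX_NONE)[0],key=cv2.contourArea).reshape(-1,2)
# lower corners in image: max row, max col
for p in (c[c[:,1].argmax()],c[c[:,0].argmax()]): print(p,np.round(ray('scene',[p],.003)[0],4))
E
```

```text
t 54.03 p [ 0.6872  0.0183 -0.0196] R [[-0.13, 0.991, 0.01], [0.991, 0.13, 0.0], [-0.001, 0.01, -1.0]] q [-0.01  0.49  1.75  0.    0.89 -0.14] F [2.62 0.36 9.26] M [ 0.05 -0.54 -0.06] w 0.004 g 4.476282902281241
[231 339] [0.7217 0.0416 0.003 ]
[263 326] [0.6553 0.0528 0.003 ]
```

The card follows, about 17 mm so far, but it hasn't turned. Translating the rest first with a little more pressure.

>>> jog_arm(turn=[[0,0,0],[0,0,0],[0,0,0],[0,0,0],[0,0,0],[0,0,0],[0,0,0],[0,0,0],[0,0,0],[0,0,0],[0,0,0],[0,0,0],[0,0,0],[0,0,0],[0,0,0],[0,0,0]], delta_pos=[[0,0,0.001],[0,-0.005,0],[0,-0.005,0],[0,-0.005,0],[0,-0.005,0],[0,-0.005,0],[0,-0.005,0],[0,-0.005,0],[0,-0.005,0],[0,-0.005,0],[0,-0.005,0],[0,-0.005,0],[0,-0.005,0],[0,-0.002,0],[0,0,0],[0,0,0]], gripper=[0,0,0,0,0,0,0,0,0,0,0,0,0,0,0,0])

```text
time: 55.37
tool_pos: [0.6279, 0.0101, -0.0197]
tcp_rot: [2.065, 2.353, 0.015]
wrist_force: [4.5, -0.1, 11.5]
width: -0.003
grip_force: 5.8
```

```bash
cat >> card.py <<'E'
def corners(a):
    hsv=cv2.cvtColor(a,cv2.COLOR_RGB2HSV); y=cv2.inRange(hsv,YE[0],YE[1]); c=max(cv2.findContours(y,0,cv2.CHAIN_APPROX_NONE)[0],key=cv2.contourArea).reshape(-1,2)
    P=[ray('scene',[p],.003)[0,:2] for p in (c[c[:,1].argmax()],c[c[:,0].argmax()])]
    d=P[0]-P[1]; th=np.arctan2(d[1],d[0]); u=np.array([np.cos(th),np.sin(th)]); v=np.array([-u[1],u[0]])
    print('corners',np.round(P,4).tolist(),'len',np.round(np.hypot(*d),4),'ang',np.round(np.degrees(th),1),'centre',np.round((P[0]+P[1])/2-.03*v,4))
E
python3 - <<'E'
from card import *
a=shot('scene'); st(); corners(a)
E
```

```text
t 55.42 p [ 0.6279  0.0101 -0.0196] R [[-0.13, 0.991, 0.014], [0.992, 0.13, -0.0], [-0.002, 0.014, -1.0]] q [-0.02  0.39  1.89  0.    0.84 -0.15] F [ 4.28  0.26 11.14] M [ 0.12 -0.78 -0.01] w 0.001 g 5.863918437680695
corners [[0.6616, 0.0324], [0.595, 0.0427]] len 0.0674 ang -8.8 centre [0.6237 0.0079]
```

>>> jog_arm(turn=[[0,0,0],[0,0,0],[0,0,0],[0,0,0],[0,0,0],[0,0,0],[0,0,0],[0,0,0]], delta_pos=[[0,0,-0.005],[0,0,-0.03],[0,0,-0.035],[0,0,-0.035],[0,0,-0.035],[0,0,0],[0,0,0],[0,0,0]], gripper=[0,0,0.035,0.035,0.035,0.035,0.035,0.035])

```text
time: 56.08
tool_pos: [0.6198, 0.0101, 0.1148]
tcp_rot: [-2.071, -2.361, 0.001]
wrist_force: [-0.8, -0.5, -0.9]
width: 0.412
grip_force: 0.0
```

```bash
python3 - <<'E'
from card import *
a=shot('scene','s12.png'); st(); corners(a); card('scene',a)
hsv=cv2.cvtColor(a,cv2.COLOR_RGB2HSV); w=cv2.inRange(hsv,(0,0,185),(180,60,255)); 
c=max([c for c in cv2.findContours(w,cv2.RETR_EXTERNAL,cv2.CHAIN_APPROX_NONE)[0] if cv2.pointPolygonTest(cv2.convexHull(c),(268,302),False)>=0],key=cv2.contourArea)
r=cv2.minAreaRect(ray('scene',c.reshape(-1,2),0)[:,:2].astype(np.float32)); print(r)
E
```

```text
t 56.13 p [0.619  0.0101 0.1136] R [[-0.13, 0.991, -0.003], [0.991, 0.13, 0.0], [0.0, -0.003, -1.0]] q [-0.02  0.24  1.82 -0.    1.09 -0.15] F [-0.23  0.2  -1.65] M [-0.01  0.03 -0.01] w 0.408 g 0.0
corners [[0.6616, 0.0324], [0.5962, 0.0446]] len 0.0665 ang -10.6 centre [0.6234 0.009 ]
scene card [0.6244 0.0109] [0.0607 0.0697] edge -8.9 bar [0.6488 0.0064]
((0.6192654967308044, 0.008310604840517044), (0.08520307391881943, 0.09458526223897934), 87.31571960449219)
```

The card is already within tolerance: about 5 mm off centre and 6° off angle. I'll square it with one two-finger twist.

>>> jog_arm(turn=[[0,0,0],[0,0,0],[0,0,0],[0,0,0],[0,0,0],[0,0,0],[0,0,0],[0,0,0],[0,0,0]], delta_pos=[[0,0.005,0.02],[0,0,0.03],[0,0,0.03],[0,0,0.03],[0,0,0.015],[0,0,0.005],[0,0,0.001],[0,0,0],[0,0,0]], gripper=[0.035,0.035,0.035,0.035,0.035,0.035,0.035,0.035,0.035])

```text
time: 56.88
tool_pos: [0.6251, 0.0108, -0.0164]
tcp_rot: [-2.071, -2.361, 0.001]
wrist_force: [-0.1, 0.2, 0.7]
width: 0.409
grip_force: 0.0
```

>>> jog_arm(turn=[[0,0,0],[0,0,0],[0,0,0],[0,0,0]], delta_pos=[[0,0,0.001],[0,0,0.001],[0,0,0],[0,0,0]], gripper=[0.035,0.035,0.035,0.035])

```text
time: 57.22
tool_pos: [0.6257, 0.0107, -0.0175]
tcp_rot: [2.071, 2.361, 0.001]
wrist_force: [0.1, -0.3, -0.2]
width: 0.409
grip_force: 0.0
```

>>> jog_arm(turn=[[0,0,0],[0,0,0],[0,0,0],[0,0,0]], delta_pos=[[0,0,0.001],[0,0,0.001],[0,0,0],[0,0,0]], gripper=[0.035,0.035,0.035,0.035])

```text
time: 57.55
tool_pos: [0.6253, 0.0108, -0.0199]
tcp_rot: [-2.072, -2.362, 0.0]
wrist_force: [-0.0, -0.3, -0.9]
width: 0.41
grip_force: 0.0
```

>>> jog_arm(turn=[[0,0,0],[0,0,0],[0,0,0],[0,0,0]], delta_pos=[[0,0,0.001],[0,0,0.001],[0,0,0],[0,0,0]], gripper=[0.035,0.035,0.035,0.035])

```text
time: 57.88
tool_pos: [0.6257, 0.0107, -0.0206]
tcp_rot: [2.072, 2.362, 0.0]
wrist_force: [-2.5, 0.7, 7.7]
width: 0.409
grip_force: 3.7
```

>>> jog_arm(turn=[[0,0,0],[0,0,0],[0,0,-0.02],[0,0,-0.02],[0,0,-0.02],[0,0,-0.02],[0,0,-0.02],[0,0,-0.015],[0,0,0],[0,0,0],[0,0,0],[0,0,0]], delta_pos=[[0,0,0.001],[0,0,0.001],[0,0,0],[0,0,0],[0,0,0],[0,0,0],[0,0,0],[0,0,0],[-0.001,-0.002,0],[-0.001,-0.002,0],[0,-0.002,0],[0,0,0]], gripper=[0.035,0.035,0.035,0.035,0.035,0.035,0.035,0.035,0.035,0.035,0.035,0.035])

```text
time: 58.88
tool_pos: [0.6248, 0.008, -0.0205]
tcp_rot: [1.929, 2.471, 0.01]
wrist_force: [3.8, 1.6, 8.5]
width: 0.414
grip_force: 4.1
```

>>> jog_arm(turn=[[0,0,0],[0,0,0],[0,0,0],[0,0,0],[0,0,0],[0,0,0],[0,0,0],[0,0,0]], delta_pos=[[0,0,-0.005],[0,0,-0.03],[0,0,-0.04],[0,0,-0.04],[0,0,-0.04],[0,0,-0.04],[0,0,0],[0,0,0]], gripper=[0.035,0.035,0.035,0.035,0.035,0.035,0.035,0.035])

```text
time: 59.55
tool_pos: [0.6226, 0.0072, 0.1755]
tcp_rot: [1.929, 2.472, 0.007]
wrist_force: [-0.4, -0.2, -0.2]
width: 0.412
grip_force: 0.0
```

```bash
python3 - <<'E'
from card import *
a=shot('scene','s13.png'); st(); corners(a); card('scene',a)
R_=((5,150,60),(22,255,255))
binpose('scene',a,proj('scene',[[.434,.069,.049]])[0],BLUE,r=34,z=.049,vlo=(165,205))
binpose('scene',a,proj('scene',[[.435,-.072,.049]])[0],R_,r=34,z=.049,vlo=(200,205))
hsv=cv2.cvtColor(a,cv2.COLOR_RGB2HSV)
for nm,(x,y,w,h) in {'blue':(250,330,130,110),'or':(145,190,110,80)}.items():
    m=cv2.inRange(hsv[y:y+h,x:x+w],(0,0,120),(180,90,255)); 
    for c in cv2.findContours(m,0,1)[0]:
        if cv2.contourArea(c)>8:
            p=np.array(cv2.minAreaRect(c)[0])+[x,y]; print(nm,np.round(p),np.round(ray('scene',[p],.016)[0,:2],3))
E
```

```text
t 59.6 p [0.6205 0.0072 0.1724] R [[-0.243, 0.97, 0.002], [0.97, 0.243, -0.0], [-0.001, 0.002, -1.0]] q [-0.03  0.19  1.77 -0.    1.19 -0.27] F [ 0.29 -0.25 -0.23] M [-0.   -0.05  0.05] w 0.412 g 0.0
corners [[0.6583, 0.0347], [0.5938, 0.0408]] len 0.0648 ang -5.4 centre [0.6232 0.0078]
scene card [0.6227 0.0089] [0.0609 0.0697] edge -7.0 bar [0.648  0.0058]
scene rect [0.4343 0.0715] heading 90.2 size [0.058 0.11 ] strip [0.434  0.1164] [0.012 0.057] mid from strip [0.4342 0.0644]
scene rect [ 0.4358 -0.0642] heading -90.8 size [0.129 0.059] strip [ 0.4345 -0.122 ] [0.058 0.012] mid from strip [ 0.4353 -0.07  ]
blue [344. 420.] [0.637 0.298]
blue [262. 412.] [0.746 0.205]
blue [262. 383.] [0.719 0.158]
blue [286. 365.] [0.664 0.153]
blue [310. 352.] [0.613 0.156]
blue [366. 352.] [0.525 0.216]
blue [278. 343.] [0.652 0.106]
or [172. 259.] [ 0.737 -0.188]
or [224. 254.] [ 0.638 -0.135]
or [189. 247.] [ 0.693 -0.195]
or [156. 251.] [ 0.759 -0.228]
or [167. 201.] [ 0.679 -0.344]
```

The card is within about 3 mm and 5° of the outline, both bins stand on the mat, all cylinders are in their trays and the arm is clear. Handing in.

```bash
python3 -c "
from workcell import ticket
print(ticket.finish_job())"
```

```text
the job is handed in; nothing more can be done
None
```

The job is handed in but returned no verdict: both bins stand empty on the mat (orange took two tips), 3 steel and 4 ceramic cylinders are in their own trays, and the card lies about 3 mm and 5° off the outline.

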